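# Stack two cartons on the sloped rack and clamp them

### The arm

A 6-joint arm with a two-finger parallel gripper is mounted at the origin on the work surface. World frame = base frame: x ahead of the robot, y to its left, z up, the work surface at z = 0. Lengths are in m, angles in rad, forces in N, time in s.
With the tool pointing down it reaches from about 0.4 to 0.825 m from the base axis. Payload 7 kg.
Tool frame: the origin (TCP) lies midway between the tips of the shut fingers; the grasp point (between the pads) lies arm.hold_point_z behind it (arm.hold_point_z is the distance from the TCP to the grasp point, in m); z points along the fingers, y is the line along which they close (so a half turn about z gives the same grasp; the last joint's range is limited). The gripper opens to 88 mm and grips with 3 to 60 N. Pads are 19 mm wide; open, the fingers measure 130 mm over their backs; the gripper's body (78 mm by 193 mm) begins 47 mm behind the grasp point.
Start: joints at [1.623, 0.359, 0.012, 0, -1.224, -0.288], TCP at [0.158, 0.656, 0.227] pointing down, gripper open.
Joint ranges: [-3.07, 3.07], [-1.43, 2.12], [-1.02, 1.25], [-3.03, 1.67], [-3.05, -0], [-3.03, 3.03]. Speed limits (rad/s): [2.39, 2.39, 3.01, 3.14, 3.14, 3.14].

### API

Orientations are given as [roll, pitch, yaw] about the fixed x, y, z axes, in that order (R = Rz(yaw) Ry(pitch) Rx(roll)).
In Python, from station import arm gives the robot as it stands.
- The arm moves only by the shell command python3 -m crank 'ROWS' [OPENING] [FORCE]. ROWS is JSON, a list that holds one entry, the list of rows, each a list of 4 numbers: the shift along the tool's x, y, z in units of 25 mm (1.0 is 25 mm), then the turn about the tool's z in units of 5 degrees (1.0 is 5 degrees). A call has 1 to 12 rows; each row is the pose to reach, as a shift and turn from the pose commanded when the call began, along the tool's axes at that moment; what a row does not reach only later rows make up. A row lasts 1/8 s, in which the tool goes at most 62.5 mm and 10.7 degrees, less where a joint would pass 70% of its speed; a pose out of reach is approached as far as the arm can. A call with a gripper value outside its range is refused whole. OPENING is the closure, from 0 (fully open) to 1 (shut), set as the call begins (- or left out, the last holds). The fingers move at their own pace and stop on an object; FORCE is the grip in N (left out, the last holds). Time passes only in rows, so rows that repeat a pose let the fingers close. It gives the time, the measured TCP pose, the force, the opening and the grip force at its end, in the units of the state.
- arm.get_state(): the state, without advancing time (a new reading comes with each control period).
- arm.grab_frame(name): name is "side" or "top"; returns (picture, depth): 400x640x3 uint8, red, green, blue; 400x640 float32, m along the optical axis (not along the pixel's ray), 0 where there is no reading.
- arm.get_calibration(name): a dict with "mtx" (3x3 intrinsics, pixels), "R" (3x3) and "t" (3): a world point X has camera coordinates R X + t. Camera axes: x right, y down, z forward; pixel columns grow to the right and rows downward; lengths in m; the calibration is good to about 2 mm. A picture is of the moment at which its call begins. get_calibration takes no time and is no camera call.
- arm.job_done(): hands the job in; it is judged then, once.
Trained networks look in the newest picture that a camera, given by its name, has taken for a name from the list of things; names that differ only in an ending like _2 or _b are one class to them, and where a whole thing is asked for, a point or a joint stands for the part that bears it (a point fixed in the world has none). Each returns a list of dicts, best first, with "score" (0 to 1); they miss things now and then, are a little off and sometimes report something else, mostly with a low value. They report only what shows in the picture. A call takes as long as a camera call. They do not tell look-alikes from the thing itself.
- arm.recognise(thing, camera): "extent" ([left, top, width, height] in pixels, round what is visible of it).
- arm.trace(thing, camera): "mask" (400x640 bool, what is visible of it) and "extent" ([left, top, width, height] in pixels, round what is visible of it).
The state is a dict: "t": time; "q": joint angles; "qd": joint speeds; "joint_efforts": joint torques, N m; "eef_pos": TCP position; "ee_rot": TCP orientation; "force": force on the tool from outside, world axes, zero at the start; "moment": the same for the moment, N m; "width": finger opening in m; "gripper_force": force on a finger pad.
Only numpy, scipy, OpenCV 4.12 (cv2) and the standard library are available. Lean on these libraries where they do the work, as an engineer would, in place of code of your own. Each camera call takes 0.05 s, during which the arm holds its last target. There are 200 camera calls.

### The job

Load the sloped plywood rack for carrying: lay the big carton lengthwise along the middle of the slope with its end against the backstop, then take the small carton that stands in the sorter and lay it flat and lengthwise on top of the big one, its end against the backstop too. Then turn the cam lever anticlockwise just until its rubber pad presses the big carton firmly, and stop there: turned too far it crushes the carton. Drop neither carton and knock over none of the glass, the glue bottle and the books.

Things in the scene. Friction and masses are not known exactly. Their poses are not given: they have to be found in the camera images.
- bed: the plywood bed of the sloped rack, tilted 20 degrees. Origin: middle of the corner line where the bed's upper face meets the backstop's face. x = across the rack, y = uphill along the bed, z = square to the bed, out of it. The bed is 110 mm wide and 222 mm long (y 0 to 222 mm); the backstop is 90 mm wide, 88 mm high and stands at y below 0. No side walls. Position and yaw vary
- big_center (a point): centre of the big cardboard carton, 60 x 110 x 46 mm (its x, y, z; mass about 0.45 kg), at first lying flat on the table, z up. It weighs and slips differently each time. In the rack its y lies along the bed's y
- small_center (a point): centre of the small cardboard carton, 64 x 36 x 100 mm (its x, y, z; mass about 0.28 kg), at first standing on end (z up) in the middle bay of the sorter. The 64 mm side overhangs the sorter's plates at both ends, so from straight above it can be gripped by it. In the rack its z lies along the bed's y, either way round, and its y square to the bed
- sorter: fixed upright plywood sorter. Origin under its centre, z up; base 110 x 150 x 10 mm; four upright plates, each 50 mm wide along x and 6 mm thick, at y = -68, -23, 23, 68 mm, up to 109 mm above the table; open at both x ends. The carton stands on the base in the middle bay; a book 98 mm high, 75 mm wide stands in each outer bay, so that a gripper comes in only from nearly straight above
- mat_center (a point): middle of a thin dark cutting mat, 200 x 150 mm (x, y), flush with the table at z = 0; nothing stands on it: free place to put a carton down and take it again
- lever (a joint): cam lever angle, rad: 0 = open (arm to the bed's +x), grows anticlockwise from above, 1.57 = uphill, stop at 1.9; stays where left. Free it takes about 2 N at the knob. The pad advances 12 mm per rad; it is sprung, 8 N/mm: once it bears, the knob effort grows by about 2 N per 10 N of pad force. At 0 the gap to the seated carton is 10 to 16 mm, different each time
- lever_knob (a point): middle of the black upright knob at the lever's end, 14 mm in diameter, parallel to the bed's z, reaching 19 mm up and 19 mm down (to the arm) from this point; it moves on a circle of 55 mm radius about the lever's axis, which is parallel to the bed's z, 42 mm from the clamp's origin along the bed's z
- clamp: the cam clamp's base, fixed on the upper part of the bed. Origin: on the lever's axis, about at the bed's surface; its own axes are level (z up), yaw as the rack's
- pad: the black rubber pad, 36 x 8 x 22 mm, that the cam pushes downhill against the big carton's uphill end; its axes are parallel to the bed's; the middle of its pressing face is at (0, -26, 16) mm from this origin
- tumbler: bystander: drinking glass, 72 mm wide, 95 mm high, origin under its centre
- glue: bystander: glue bottle, 38 mm wide, 100 mm high, origin under its centre
- book_a: bystander: blue book standing in the sorter's outer bay at y = -46 mm, origin under its centre
- book_b: bystander: grey book standing in the sorter's outer bay at y = +46 mm, origin under its centre
Not all that is in view belongs to the job. What is shaped like the part that bears small_center but pink is not meant. What is shaped like the part that bears big_center but green is not meant.

How it is judged:
By the outcome, as a careful person would: the job done as asked, in the order asked, and still so for the second after the job is handed in, with the robot touching nothing.
It also fails if it takes over 72 s, if anything falls off the work surface, if the arm or the gripper's body presses on something with over 40 N, if the wrist force passes 120 N, or if a joint passes its speed limit or range.

## Working session

There is one attempt and no reset: what is moved stays moved. The work goes in short steps, Python scripts to look and compute and a shell command to move; the robot and the scene stay as the last step left them, time stands still between calls to the robot, and variables do not carry over. Pictures are saved under pics/ and viewed, at most 12 in all, crops included, and the job is handed in when it is done.

```bash
ls; mkdir -p pics
cat > h.py <<'E'
import numpy as np, cv2, json
from station import arm
from scipy.spatial.transform import Rotation as Ro
def grab(n):
    p,d=arm.grab_frame(n); return p,d
def cloud(d,n):
    c=arm.get_calibration(n); K=np.array(c["mtx"]);R=np.array(c["R"]);t=np.array(c["t"])
    v,u=np.mgrid[0:400,0:640]
    P=np.stack([(u-K[0,2])/K[0,0]*d,(v-K[1,2])/K[1,1]*d,d],-1)
    return (P-t)@R   # R^T(P-t)
def proj(X,n):
    c=arm.get_calibration(n); K=np.array(c["mtx"]);Y=np.array(c["R"])@np.array(X)+np.array(c["t"]);q=K@Y
    return q[:2]/q[2]
def save(p,f): cv2.imwrite("pics/"+f,cv2.cvtColor(p,cv2.COLOR_RGB2BGR))
E
python3 - <<'E'
from h import *
for n in ("side","top"):
    p,d=grab(n); save(p,n+"0.png"); np.savez(n+"0.npz",p=p,d=d)
    for th in ["bed","big_center","small_center","sorter","mat_center","lever_knob","lever","clamp","pad","tumbler","glue"]:
        try: print(n,th,[(round(r["score"],2),[int(x) for x in r["extent"]]) for r in arm.recognise(th,n)][:4])
        except Exception as e: print(n,th,e)
print(arm.hold_point_z,arm.get_state())
E
```

```text
pics
side bed [(0.71, [348, 248, 85, 103])]
side big_center [(0.8, [332, 201, 32, 40])]
side small_center [(0.98, [220, 130, 29, 30]), (0.72, [291, 126, 18, 28]), (0.54, [258, 150, 20, 37])]
side sorter [(0.6, [244, 142, 55, 59])]
side mat_center [(0.62, [247, 201, 80, 64])]
side lever_knob [(0.78, [373, 265, 33, 17])]
side lever [(0.73, [371, 264, 33, 18]), (0.52, [259, 150, 17, 35])]
side clamp [(0.85, [368, 263, 37, 29])]
side pad []
side tumbler [(0.89, [408, 205, 27, 41])]
side glue [(0.74, [250, 144, 20, 31]), (0.66, [373, 179, 12, 29]), (0.22, [269, 162, 19, 35])]
top bed [(0.86, [380, 188, 87, 49])]
top big_center [(0.9, [372, 257, 36, 35]), (0.67, [314, 176, 31, 29])]
top small_center [(0.73, [231, 215, 23, 22]), (0.73, [320, 138, 9, 16]), (0.72, [179, 229, 27, 24]), (0.55, [212, 166, 19, 26])]
top sorter [(0.61, [217, 205, 51, 41])]
top mat_center [(0.8, [284, 209, 47, 62])]
top lever_knob [(0.7, [402, 189, 20, 28])]
top lever [(0.57, [401, 191, 17, 22]), (0.2, [403, 193, 18, 22])]
top clamp [(0.56, [402, 190, 18, 26]), (0.5, [364, 134, 23, 19]), (0.25, [313, 175, 31, 28])]
top pad [(0.54, [412, 205, 9, 16])]
top tumbler [(0.66, [364, 130, 22, 24])]
top glue []
0.0188 {'t': 1.2, 'q': array([ 1.62309358e+00,  3.58603975e-01,  1.19120059e-02,  6.93120786e-06,
       -1.22407877e+00, -2.88108637e-01]), 'qd': array([ 1.49222491e-03,  3.04660370e-05, -6.11859819e-04,  2.46201024e-04,
        1.40921547e-03,  4.28980177e-04]), 'joint_efforts': array([-2.43395352e-04, -5.82397091e+01,  2.93302506e+01,  7.00288832e+00,
        1.25358225e-02, -1.36692577e-05]), 'eef_pos': array([0.15771051, 0.65631013, 0.22656516]), 'ee_rot': array([-3.14156627e+00,  1.02007589e-06, -2.35809027e-01]), 'force': array([ 0.02824239, -0.30602461, -0.42017529]), 'moment': array([-0.01974188, -0.00237559, -0.0070673 ]), 'gripper_force': 0.0, 'width': 0.08757427404608024}
```

View pics/top0.png

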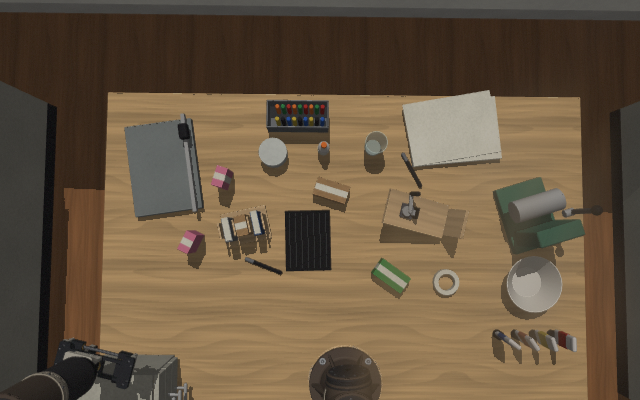

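View pics/side0.png

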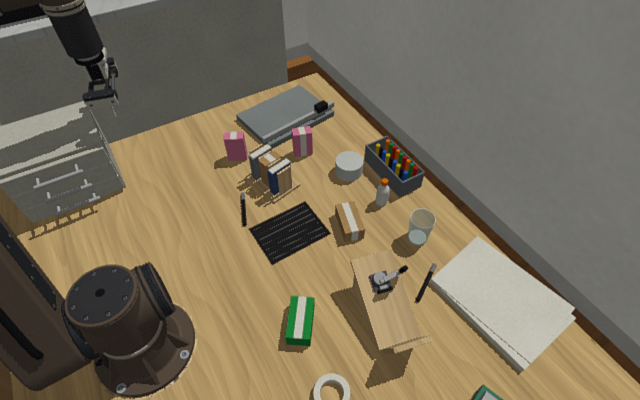

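The top view has the wanted big carton (brown) at (331,193), with the green look-alike at (391,275). The small brown carton is in the sorter at (241,226), with pink look-alikes at (222,178) and (190,242). The rack is at (425,213), with the lever at (410,205) and the backstop at the right end (~455,222). Next I'll measure these and check with a close crop.

Run:
```python
from h import *
ims=[]
C={}
for n in ("side","top"):
    z=np.load(n+"0.npz"); C[n]=(cloud(z["d"],n),z["p"],z["d"]>0)
W,p,ok=C["top"]
def rect(P,lo,hi,box,name):
    m=(P[:,2]>lo)&(P[:,2]<hi)&(P[:,0]>box[0])&(P[:,0]<box[1])&(P[:,1]>box[2])&(P[:,1]<box[3])
    Q=P[m]; r=cv2.minAreaRect((Q[:,:2]*1000).astype(np.float32)); print(name,m.sum(),np.round(r[0],1),np.round(r[1],1),round(r[2],1),"z",np.round(np.median(Q[:,2]),4)); return Q
for n in C:
    W,p,ok=C[n]; P=W[ok]
    print(n,"table z",np.median(W[200:270,150:200][...,2]) if n=="top" else "")
    if n=="top":
        for nm,(u,v) in dict(big=(331,193),small=(241,226),mat=(308,240),rack=(425,213),tumb=(375,145),base=(345,380)).items(): print(nm,np.round(W[v,u],3))
W,p,ok=C["top"]
b=W[193,331]; s=W[226,241]
for n in C:
    P=C[n][0][C[n][2]]
    rect(P,.035,.06,(b[0]-.08,b[0]+.08,b[1]-.08,b[1]+.08),n+" big")
    rect(P,.085,.12,(s[0]-.1,s[0]+.1,s[1]-.12,s[1]+.12),n+" sorter tops")
    # rack plane
    c=W[225,430]
    m=(np.abs(P[:,0]-c[0])<.1)&(np.abs(P[:,1]-c[1])<.16)&(P[:,2]>.015)&(P[:,2]<.2)
    Q=P[m]; best=0
    rng=np.random.default_rng(0)
    for i in range(2000):
        a=Q[rng.choice(len(Q),3,False)]; nn=np.cross(a[1]-a[0],a[2]-a[0]); l=np.linalg.norm(nn)
        if l<1e-9: continue
        nn/=l; nn*=np.sign(nn[2]) or 1
        if abs(nn[2]-np.cos(np.radians(20)))>.03: continue
        k=np.abs((Q-a[0])@nn)<.003
        if k.sum()>best: best=k.sum(); K=k
    I=Q[K]; c0=I.mean(0); nn=np.linalg.svd(I-c0)[2][2]; nn*=np.sign(nn[2])
    r=cv2.minAreaRect((I[:,:2]*1000).astype(np.float32))
    print(n,"bed",best,"n",np.round(nn,3),"tilt",np.degrees(np.arccos(nn[2])),"yaw uphill",np.degrees(np.arctan2(-nn[1],-nn[0])),c0,"rect",r,"zrange",I[:,2].min(),I[:,2].max())
A=cv2.resize(C["top"][1][165:300,200:480],None,fx=2.8,fy=2.8,interpolation=cv2.INTER_CUBIC)
B=cv2.resize(C["side"][1][130:370,215:455],None,fx=1,fy=1)
save(A,"crop_top.png")
```

```text
side table z 
top table z 0.0008314983967852259
big [0.616 0.049 0.039]
small [0.507 0.326 0.114]
mat [0.462 0.123 0.005]
rack [ 0.552 -0.251  0.062]
tumb [ 0.781 -0.1   -0.002]
base [0.095 0.017 0.261]
side big 681 [626.7  48.4] [114.   60.9] 73.3 z 0.0467
side sorter tops 889 [507.9 327.1] [ 79.1 145.4] 13.4 z 0.1085
side bed 3160 n [-0.077 -0.334  0.939] tilt 20.03452570751324 yaw uphill 76.97455801526326 [ 0.54655143 -0.23214969  0.07104472] rect ((549.96533203125, -226.25445556640625), (217.1517791748047, 110.66954803466797), 76.91758728027344) zrange 0.03361398001944118 0.11499686162149919
top big 629 [625.6  48.8] [110.   60.5] 73.2 z 0.0451
top sorter tops 893 [507.3 327.8] [ 75.9 142.8] 13.5 z 0.1076
top bed 1372 n [-0.091 -0.332  0.939] tilt 20.154619095066145 yaw uphill 74.6979481991052 [ 0.5471838  -0.22506175  0.07225687] rect ((549.3037109375, -223.5395965576172), (218.12554931640625, 109.82475280761719), 76.55218505859375) zrange 0.03296131366121897 0.11478694277507481
```

View pics/crop_top.png

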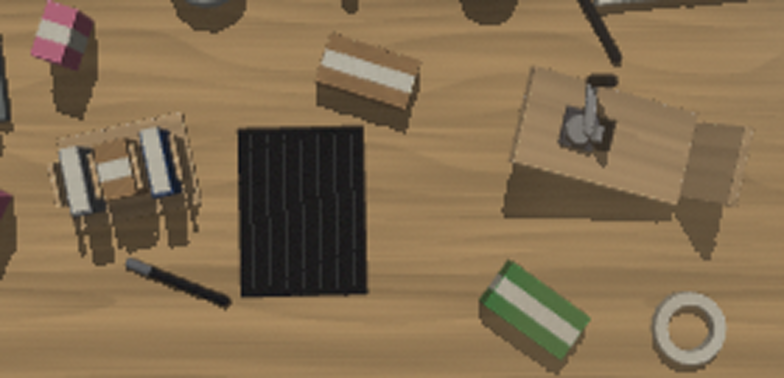

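The crop confirms both choices: the brown carton with the white stripe at crop (367,70), and the brown carton between the books at (115,170). The lever is open, with its knob at crop (601,80). The sizes also match (110×60 mm, top at 46 mm).

```bash
cat >> h.py <<'E'
def to(x,y,z,yawdeg=None):
    "units from present pose to world TCP target"
    s=arm.get_state(); R=Ro.from_euler("xyz",s["ee_rot"]).as_matrix()
    d=R.T@(np.array([x,y,z])-s["eef_pos"])/.025
    w=0 if yawdeg is None else -((yawdeg-np.degrees(s["ee_rot"][2])+180)%360-180)/5
    print("rows:",np.round(d,2),"turn",round(w,2))
E
python3 - <<'E'
from h import *
to(.626,.0486,.17,-106.7)
a=np.radians(76.8); ux=np.array([np.cos(a),np.sin(a),0]); t=np.radians(20)
Y=ux*np.cos(t)+np.array([0,0,np.sin(t)]); Z=-ux*np.sin(t)+np.array([0,0,np.cos(t)]); X=np.cross(Y,Z)
B=np.stack([X,Y,Z],1)
for n in ("side","top"):
    z=np.load(n+"0.npz"); W=cloud(z["d"],n); P=W[z["d"]>0]
    P=P[(np.abs(P[:,0]-.55)<.2)&(np.abs(P[:,1]+.23)<.25)]
    L=(P-np.array([.55,-.2254,.0725]))@B*1000
    bedp=(np.abs(L[:,2])<6)&(np.abs(L[:,0])<70)&(abs(L[:,1])<150)
    q=L[bedp]; print(n,"z",np.median(q[np.abs(q[:,1])<60][:,2]),"x pct",np.percentile(q[np.abs(q[:,1])<60][:,0],[.5,99.5]))
    mid=q[np.abs(q[:,0])<35]; print(" y",np.percentile(mid[:,1],[0,.5,99.5,100]))
    bs=L[(L[:,2]>15)&(L[:,2]<80)&(np.abs(L[:,0])<40)&(L[:,1]<-70)&(L[:,1]>-150)]
    print(" backstop",len(bs),[ (lo,np.round(np.percentile(bs[(bs[:,2]>lo)&(bs[:,2]<lo+10)][:,1],[2,50,98]),1)) for lo in range(15,80,10) if ((bs[:,2]>lo)&(bs[:,2]<lo+10)).sum()>5])
    cl=L[(L[:,2]>15)&(L[:,2]<75)&(np.abs(L[:,0])<75)&(L[:,1]>0)&(L[:,1]<110)]
    for lo in range(15,75,8):
        k=cl[(cl[:,2]>lo)&(cl[:,2]<lo+8)]
        if len(k)>4: print(" clamp z",lo,len(k),"x",np.round(np.percentile(k[:,0],[3,50,97])),"y",np.round(np.percentile(k[:,1],[3,50,97])))
E
```

```text
rows: [23.89 19.26  2.26] turn 18.64
side z 1.085889762514362 x pct [-54.48246068  54.99200338]
 y [-107.52511761 -106.48173744  113.61450628  114.81020665]
 backstop 51 [(15, array([-107.6, -107.3, -107.2])), (35, array([-107.6, -107.3, -107.2])), (45, array([-107.6, -107.4, -107.3])), (55, array([-107.6, -107.4, -107.3])), (65, array([-107.6, -107.4, -107.3]))]
 clamp z 15 160 x [-15.   1.  45.] y [20. 48. 64.]
 clamp z 23 121 x [-15.  13.  49.] y [15. 42. 53.]
 clamp z 31 8 x [-11.  49.  52.] y [16. 47. 54.]
 clamp z 47 7 x [48. 49. 54.] y [46. 51. 56.]
 clamp z 55 28 x [49. 54. 60.] y [46. 51. 58.]
top z -0.11968976715539834 x pct [-55.97321602  53.2115386 ]
 y [-113.59947495 -110.58042776  115.39628573  116.9116593 ]
 backstop 325 [(15, array([-111.6, -108.5, -105.6])), (25, array([-110.7, -108.7, -104.8])), (35, array([-112.2, -108.5, -105. ])), (45, array([-111.7, -108.4, -104.3])), (55, array([-110.9, -108.3, -105. ])), (65, array([-112.2, -108.3, -105.6])), (75, array([-111.2, -108.2, -105.7]))]
 clamp z 15 117 x [-16.   5.  47.] y [16. 46. 62.]
 clamp z 23 55 x [-16.  11.  54.] y [16. 43. 60.]
 clamp z 39 6 x [48. 51. 55.] y [53. 57. 60.]
 clamp z 47 6 x [47. 51. 56.] y [53. 57. 59.]
 clamp z 55 15 x [48. 53. 57.] y [45. 53. 59.]
```

```bash
cat >> h.py <<'E'
_a=np.radians(76.8);_t=np.radians(20);_u=np.array([np.cos(_a),np.sin(_a),0])
_Y=_u*np.cos(_t)+np.array([0,0,np.sin(_t)]);_Z=-_u*np.sin(_t)+np.array([0,0,np.cos(_t)])
B=np.stack([np.cross(_Y,_Z),_Y,_Z],1); B0=np.array([.55,-.2254,.0725])+B@np.array([-.5,-108,.5])/1000
def bed2w(x,y,z): return B0+B@np.array([x,y,z])/1000
def w2bed(p): return (np.array(p)-B0)@B*1000
def st():
    s=arm.get_state(); print("t",round(s["t"],2),"tcp",np.round(s["eef_pos"],4),"yaw",round(np.degrees(s["ee_rot"][2]),1),"F",np.round(s["force"],1),"w",round(s["width"]*1000,1),"g",round(s["gripper_force"],1),"q",np.round(s["q"],2))
E
python3 -m crank '[[[23.9,19.25,2.2,18.64],[23.9,19.25,2.2,18.64],[23.9,19.25,2.2,18.64],[23.9,19.25,2.2,18.64],[23.9,19.25,2.2,18.64],[23.9,19.25,2.2,18.64],[23.9,19.25,2.2,18.64],[23.9,19.25,2.2,18.64],[23.9,19.25,2.2,18.64],[23.9,19.25,2.2,18.64],[23.9,19.25,2.2,18.64],[23.9,19.25,2.2,18.64]]]' 0
python3 - <<'E'
from h import *
st(); to(.626,.0486,.17,-106.7); to(.626,.0486,.0095,-106.7); print(B0)
E
```

```text
t: 2.7
eef_pos: [0.6158, 0.0622, 0.1731]
ee_rot: [-3.141, 0.0, -1.862]
force: [1.5, 1.0, 1.3]
width: 0.0876
gripper_force: 0.0
t 2.7 tcp [0.6158 0.0622 0.1731] yaw -106.7 F [1.5 1.  1.3] w 87.6 g 0.0 q [ 0.42  0.31 -0.19  0.   -1.07 -0.71]
rows: [ 0.4  -0.55  0.12] turn 0.0
rows: [ 0.41 -0.54  6.54] turn 0.0
[ 0.52629956 -0.32425773  0.03603167]
```

```bash
python3 -m crank '[[[0,0,2.4,0],[0,0,3.5,0]]]' 0
python3 - <<'E'
from h import *
p,d=grab("top"); st(); to(.626,.0486,.0095,-106.7)
E
```

```text
t: 2.95
eef_pos: [0.6133, 0.0621, 0.0823]
ee_rot: [3.138, -0.002, -1.865]
force: [0.5, 0.1, -0.7]
width: 0.0873
gripper_force: 0.0
t 3.0 tcp [0.6117 0.0622 0.0794] yaw -106.9 F [-1.2 -0.3 -4. ] w 87.5 g 0.0 q [ 0.42  0.39 -0.3  -0.   -0.88 -0.71]
rows: [ 0.35 -0.72  2.79] turn -0.03
```

```bash
python3 -m crank '[[[0.35,-0.68,0,0],[0.35,-0.68,0,0],[0.35,-0.68,0,0]]]' 0
python3 - <<'E'
from h import *
st(); to(.626,.0486,.0095,-106.7)
E
```

```text
t: 3.38
eef_pos: [0.6292, 0.0508, 0.0868]
ee_rot: [-3.14, 0.001, -1.863]
force: [-0.6, 0.3, -0.2]
width: 0.0877
gripper_force: 0.0
t 3.38 tcp [0.6292 0.0508 0.0868] yaw -106.7 F [-0.6  0.3 -0.2] w 87.7 g 0.0 q [ 0.39  0.4  -0.26  0.   -0.9  -0.68]
rows: [0.12 0.1  3.09] turn -0.0
```

```bash
python3 -m crank '[[[0.1,0.1,1.6,0],[0.1,0.1,3.05,0],[0.1,0.1,3.05,0],[0.1,0.1,3.05,0]]]' 0
python3 -m crank '[[[0,0,0,0],[0,0,0,0],[0,0,0,0],[0,0,0,0],[0,0,0,0],[0,0,0,0]]]' 1 25
python3 - <<'E'
from h import *
st()
E
```

```text
t: 3.88
eef_pos: [0.6263, 0.0495, 0.0109]
ee_rot: [-3.14, 0.001, -1.862]
force: [0.3, 0.6, -0.1]
width: 0.0874
gripper_force: 0.0
t: 4.62
eef_pos: [0.6258, 0.0491, 0.0098]
ee_rot: [-3.141, 0.001, -1.862]
force: [0.5, -0.5, 5.8]
width: 0.0599
gripper_force: 25.0
t 4.62 tcp [0.6258 0.0491 0.0098] yaw -106.7 F [ 0.5 -0.5  5.8] w 59.9 g 25.0 q [ 0.39  0.49 -0.34  0.   -0.74 -0.68]
```

```bash
python3 -m crank '[[[0,0,-1,0],[0,0,-3,0],[0,0,-5,0],[0,0,-6,0],[0,0,-6,0]]]' 1 25
python3 - <<'E'
from h import *
st(); g=bed2w(0,63,28.6); print(g); to(g[0],g[1],g[2]-.0188+.075,-103.2)
p,d=grab("side");
E
```

```text
t: 5.25
eef_pos: [0.6255, 0.0493, 0.1602]
ee_rot: [-3.14, 0.002, -1.863]
force: [-0.6, 0.5, -5.1]
width: 0.0601
gripper_force: 25.0
t 5.25 tcp [0.6255 0.0493 0.1602] yaw -106.7 F [-0.6  0.5 -5.1] w 60.1 g 25.0 q [ 0.39  0.33 -0.19 -0.   -1.05 -0.68]
[ 0.5375844  -0.27614457  0.08445415]
rows: [13.48 -0.37  0.76] turn -0.7
```

```bash
python3 -m crank '[[[2,0,-1.6,-0.7],[4.4,0,-1.6,-0.7],[6.8,-0.2,-1.6,-0.7],[9.2,-0.37,-1.6,-0.7],[11.5,-0.37,-1.6,-0.7],[13,-0.37,-1.6,-0.7],[13.48,-0.37,-1.6,-0.7],[13.48,-0.37,-1.6,-0.7],[13.48,-0.37,-0.6,-0.7],[13.48,-0.37,-0.6,-0.7]]]' 1 25
python3 - <<'E'
from h import *
st(); g=bed2w(0,63,28.6); to(g[0],g[1],g[2]-.0188,-103.2)
p,d=grab("side"); save(cv2.resize(p[170:370,300:480],None,fx=3,fy=3),"s1.png")
E
```

```text
t: 6.55
eef_pos: [0.5357, -0.2748, 0.1714]
ee_rot: [3.136, 0.001, -1.801]
force: [-1.2, 0.0, -3.9]
width: 0.0601
gripper_force: 25.0
t 6.55 tcp [ 0.5357 -0.2748  0.1714] yaw -103.2 F [-1.2  0.  -3.9] w 60.1 g 25.0 q [-0.15  0.28 -0.23 -0.   -1.07 -0.08]
rows: [ 0.04 -0.11  4.23] turn 0.01
```

View pics/s1.png

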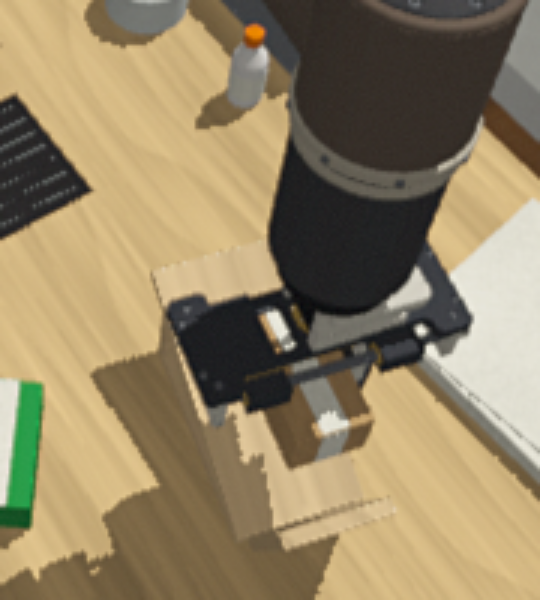

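The carton hangs level over the bed, with the backstop at crop (335,520) ahead of its end. Now I'll lower it so it pivots onto the slope.

```bash
python3 -m crank '[[[0,-0.1,1.5,0],[0,-0.1,2.8,0],[0,-0.1,3.2,0],[0,-0.1,3.5,0],[0,-0.1,3.8,0],[0,-0.1,4.1,0],[0,-0.1,4.1,0]]]' 1 18
python3 - <<'E'
from h import *
st(); s=arm.get_state(); print("grasp bed",w2bed(s["eef_pos"]+[0,0,.0188]))
g=bed2w(0,54,28.6); to(g[0],g[1],g[2]-.0188,-103.2)
E
```

```text
t: 7.48
eef_pos: [0.5406, -0.2786, 0.0733]
ee_rot: [-3.139, -0.002, -1.801]
force: [-2.2, -4.9, -1.6]
width: 0.06
gripper_force: 18.0
t 7.47 tcp [ 0.5406 -0.2786  0.0733] yaw -103.2 F [-2.2 -4.9 -1.6] w 60.0 g 18.0 q [-0.15  0.39 -0.33  0.   -0.85 -0.08]
grasp bed [ 3.48307066 63.99425326 36.40531466]
rows: [0.27 0.14 0.43] turn 0.0
```

```bash
python3 -m crank '[[[0,0.14,0.15,0],[0,0.14,0.3,0],[0,0.14,0.3,0]]]' 1 18
python3 - <<'E'
from h import *
st(); s=arm.get_state(); print("grasp bed",w2bed(s["eef_pos"]+[0,0,.0188]))
g=bed2w(0,54,28.6); to(g[0],g[1],g[2]-.0188,-103.2)
E
```

```text
t: 7.85
eef_pos: [0.539, -0.278, 0.0668]
ee_rot: [-3.135, -0.002, -1.801]
force: [2.3, -6.2, 0.5]
width: 0.0599
gripper_force: 18.0
t 7.85 tcp [ 0.539  -0.278   0.0668] yaw -103.2 F [ 2.3 -6.2  0.5] w 59.9 g 18.0 q [-0.15  0.39 -0.35  0.   -0.83 -0.08]
grasp bed [ 1.77357118 61.95293538 30.19498625]
rows: [0.28 0.07 0.17] turn 0.01
```

```bash
python3 -m crank '[[[0.1,0.07,0.06,0],[0.2,0.07,0.12,0],[0.28,0.07,0.15,0],[0.32,0.07,0.17,0],[0.32,0.07,0.17,0]]]' 1 18
python3 - <<'E'
from h import *
st(); s=arm.get_state(); print("grasp bed",w2bed(s["eef_pos"]+[0,0,.0188]))
p,d=grab("side"); W=cloud(d,"side"); L=w2bed(W.reshape(-1,3))
m=(d.ravel()>0)&(abs(L[:,0])<33)&(L[:,1]>-5)&(L[:,1]<130)&(L[:,2]>38)&(L[:,2]<62)
for lo in range(-5,130,10):
    k=L[m&(L[:,1]>lo)&(L[:,1]<lo+10)]
    if len(k)>4: print(lo,len(k),np.round(np.percentile(k[:,2],[10,50,90]),1),"x",np.round(np.percentile(k[:,0],[2,98])))
save(cv2.resize(p[170:370,300:480],None,fx=3,fy=3),"s2.png")
E
```

```text
t: 8.48
eef_pos: [0.5345, -0.2814, 0.0622]
ee_rot: [-3.138, 0.002, -1.8]
force: [-0.7, 17.3, 17.7]
width: 0.0599
gripper_force: 18.0
t 8.47 tcp [ 0.5345 -0.2814  0.0622] yaw -103.1 F [-0.7 17.3 17.7] w 59.9 g 18.0 q [-0.16  0.39 -0.35 -0.   -0.82 -0.06]
grasp bed [-1.82179477 56.29206894 27.3293004 ]
-5 65 [44.7 47.  54.2] x [-32.  28.]
5 123 [44.2 46.7 48.8] x [-31.  27.]
15 120 [44.1 46.3 48.6] x [-31.  26.]
25 118 [44.3 46.8 49. ] x [-32.  27.]
35 100 [44.8 46.9 48.8] x [-28.  27.]
45 15 [45.7 47.1 49.8] x [-16.  26.]
55 55 [44.3 46.5 52.2] x [-19.  32.]
65 11 [44.8 47.6 49.4] x [-19.  -8.]
75 26 [43.7 45.7 47.5] x [-22.  -8.]
85 26 [44.8 46.9 48.8] x [-22.  -9.]
95 16 [44.7 47.2 49.1] x [-24. -11.]
```

View pics/s2.png

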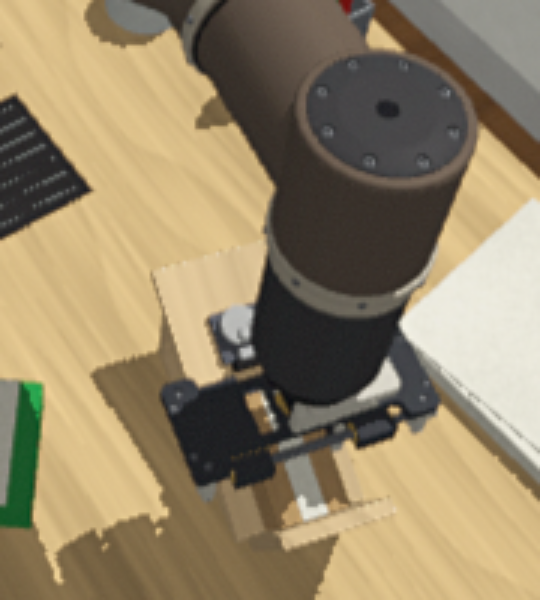

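```bash
python3 -m crank '[[[-0.03,-0.07,-0.03,0],[-0.03,-0.07,-0.03,0]]]' 1 18
python3 -m crank '[[[0,0,0,0],[0,0,0,0],[0,0,0,0],[0,0,0,0]]]' 0
python3 -m crank '[[[0,0,-2,0],[0,0,-4.4,0],[0,0,-6,0],[0,0,-6,0]]]' 0
python3 - <<'E'
from h import *
st(); sc=np.array([507.6,327.5])/1000; to(sc[0],sc[1],.18,-76.6)
E
```

```text
t: 8.78
eef_pos: [0.5344, -0.2814, 0.0621]
ee_rot: [3.141, 0.002, -1.801]
force: [-2.9, 13.5, 15.2]
width: 0.06
gripper_force: 18.0
t: 9.28
eef_pos: [0.5343, -0.2835, 0.0604]
ee_rot: [3.141, -0.0, -1.802]
force: [0.0, 0.4, -0.4]
width: 0.0867
gripper_force: 0.0
t: 9.78
eef_pos: [0.5363, -0.284, 0.2148]
ee_rot: [-3.135, -0.0, -1.801]
force: [0.0, 0.5, -0.7]
width: 0.0877
gripper_force: 0.0
t 9.78 tcp [ 0.5363 -0.284   0.2148] yaw -103.2 F [ 0.   0.5 -0.7] w 87.7 g 0.0 q [-0.16  0.25 -0.17  0.   -1.14 -0.07]
rows: [-23.55   6.72   1.33] turn -5.32
```

```bash
python3 -m crank '[[[-23.55,6.72,1.2,-5.32],[-23.55,6.72,1.2,-5.32],[-23.55,6.72,1.2,-5.32],[-23.55,6.72,1.2,-5.32],[-23.55,6.72,1.2,-5.32],[-23.55,6.72,1.2,-5.32],[-23.55,6.72,1.2,-5.32],[-23.55,6.72,1.2,-5.32],[-23.55,6.72,1.2,-5.32],[-23.55,6.72,1.2,-5.32],[-23.55,6.72,1.2,-5.32],[-23.55,6.72,1.2,-5.32]]]' 0
python3 - <<'E'
from h import *
st()
z=np.load("top0.npz"); W=cloud(z["d"],"top")
P=W[z["d"]>0]; sc=np.array([.5076,.3275]); a=np.radians(13.4); ex=np.array([np.cos(a),np.sin(a)]); ey=np.array([-np.sin(a),np.cos(a)])
for n in ("top","side"):
    z=np.load(n+"0.npz"); W=cloud(z["d"],n); P=W[z["d"]>0]; L=(P[:,:2]-sc)@np.stack([ex,ey],1)*1000
    m=(abs(L[:,0])<60)&(abs(L[:,1])<20)&(P[:,2]>.095)&(P[:,2]<.125)
    print(n,m.sum(),"x",np.percentile(L[m,0],[1,50,99]),"y",np.percentile(L[m,1],[1,50,99]),"z",np.median(P[m,2]))
    r=[cv2.minAreaRect(P[(abs(L[:,0])<60)&(abs(L[:,1])<85)&(P[:,2]>.095)&(P[:,2]<.125)][:,:2].astype(np.float32)*1000)]; print(r)
p,d=grab("top"); W=cloud(d,"top"); L=w2bed(W.reshape(-1,3)); m=(d.ravel()>0)&(abs(L[:,0])<45)&(L[:,1]>1)&(L[:,1]<130)&(L[:,2]>38)&(L[:,2]<54)
print("big in rack", np.percentile(L[m],[1,50,99],axis=0).round(1), cv2.minAreaRect(L[m][:,:2].astype(np.float32)))
to(.5076,.3275,.18,-76.6)
E
```

```text
t: 11.28
eef_pos: [0.505, 0.3279, 0.1795]
ee_rot: [3.14, -0.001, -1.337]
force: [0.0, -0.6, -0.7]
width: 0.0876
gripper_force: 0.0
t 11.28 tcp [0.505  0.3279 0.1795] yaw -76.6 F [ 0.  -0.6 -0.7] w 87.6 g 0.0 q [ 0.9   0.28 -0.22 -0.   -1.08 -0.67]
top 262 x [-28.78541642   2.50826784  33.71991421] y [-17.75473666  -0.38778774  18.77795476] z 0.1088234227348096
[((507.3977966308594, 328.0137939453125), (75.73468017578125, 142.43392944335938), 13.519942283630371)]
side 215 x [-29.35256204  -2.87429492  34.07601856] y [-18.93444251  -1.2862508   19.66080024] z 0.11037992895100204
[((508.4052734375, 327.34466552734375), (78.99053955078125, 145.58334350585938), 14.052780151367188)]
big in rack [[-33.4   1.4  38.8]
 [ -3.6  57.6  45.2]
 [ 26.2 111.2  52. ]] ((-1.2130889892578125, 57.11753845214844), (112.08010864257812, 86.67855834960938), 89.99925231933594)
rows: [ 0.02 -0.09 -0.  ] turn -0.01
```

```bash
python3 -m crank '[[[0,-0.17,0,0],[0.0,-0.17,2,0],[0,-0.17,4,0],[0,-0.17,5.2,0],[0,-0.17,5.2,0],[0,-0.17,5.2,0]]]' 0
python3 - <<'E'
from h import *
st()
E
```

```text
t: 12.08
eef_pos: [0.5108, 0.3295, 0.0522]
ee_rot: [-3.14, 0.001, -1.337]
force: [0.1, -0.2, 1.3]
width: 0.0876
gripper_force: 0.0
t 12.07 tcp [0.5108 0.3295 0.0522] yaw -76.6 F [ 0.1 -0.2  1.3] w 87.6 g 0.0 q [ 0.89  0.41 -0.35  0.   -0.81 -0.66]
```

```bash
python3 -m crank '[[[0,0,0,0],[0,0,0,0],[0,0,0,0],[0,0,0,0],[0,0,0,0],[0,0,0,0]]]' 1 18
python3 -m crank '[[[0,0,-1,0],[0,0,-2.5,0],[0,0,-4.5,0],[0,0,-5.4,0],[0,0,-5.4,0]]]' 1 18
python3 - <<'E'
from h import *
st(); to(.46,.11,.0422+.01,-103.2)
E
```

```text
t: 12.82
eef_pos: [0.5101, 0.3298, 0.0515]
ee_rot: [-3.14, 0.001, -1.337]
force: [-0.3, 0.5, 6.1]
width: 0.0639
gripper_force: 18.0
t: 13.45
eef_pos: [0.5099, 0.3297, 0.1868]
ee_rot: [-3.14, 0.002, -1.337]
force: [0.8, 0.1, -4.6]
width: 0.0639
gripper_force: 18.0
t 13.45 tcp [0.5099 0.3297 0.1868] yaw -76.6 F [ 0.8  0.1 -4.6] w 63.9 g 18.0 q [ 0.9   0.28 -0.2  -0.   -1.09 -0.66]
rows: [8.1  3.99 5.36] turn 5.32
```

```bash
python3 -m crank '[[[2.3,1.1,0,2],[4.6,2.2,0,4],[6.9,3.4,0,5.32],[8.1,4,1,5.32],[8.1,4,3,5.32],[8.1,4,4.8,5.32],[8.1,4,5.1,5.32],[8.1,4,5.1,5.32]]]' 1 18
python3 - <<'E'
from h import *
st(); to(.46,.11,.0415,-103.2)
p,d=grab("side"); save(cv2.resize(p[120:320,180:380],None,fx=3,fy=3),"s3.png")
E
```

```text
t: 14.45
eef_pos: [0.459, 0.1089, 0.0578]
ee_rot: [3.14, -0.002, -1.801]
force: [0.8, -0.7, -3.0]
width: 0.064
gripper_force: 18.0
t 14.45 tcp [0.459  0.1089 0.0578] yaw -103.2 F [ 0.8 -0.7 -3. ] w 64.0 g 18.0 q [ 0.65  0.22 -0.64  0.   -0.72 -0.88]
rows: [-0.05 -0.03  0.65] turn 0.0
```

View pics/s3.png

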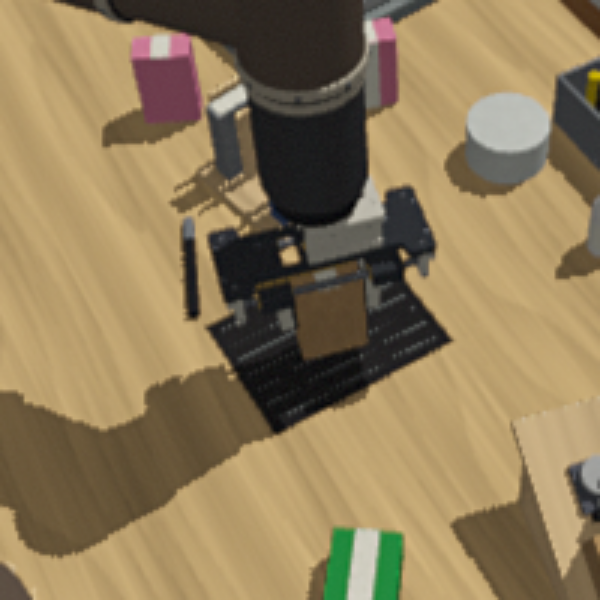

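```bash
python3 -m crank '[[[0,0,0.5,0],[0,0,0.72,0],[-0.43,0,0.64,0],[-0.86,0,0.62,0],[-1.3,0,0.68,0],[-1.71,0,0.82,0],[-2.1,0,1.03,0],[-2.44,0,1.3,0],[-2.73,0,1.63,0],[-2.85,0,1.8,0],[-2.85,0,1.8,0]]]' 1 10
python3 - <<'E'
from h import *
st()
p,d=grab("side"); save(cv2.resize(p[120:320,180:380],None,fx=3,fy=3),"s4.png")
E
```

```text
t: 15.88
eef_pos: [0.4767, 0.181, 0.014]
ee_rot: [-3.14, 0.003, -1.8]
force: [-3.2, 4.9, 5.3]
width: 0.0641
gripper_force: 10.0
t 15.88 tcp [0.4767 0.181  0.014 ] yaw -103.1 F [-3.2  4.9  5.3] w 64.1 g 10.0 q [ 0.75  0.34 -0.61 -0.   -0.63 -0.98]
```

View pics/s4.png

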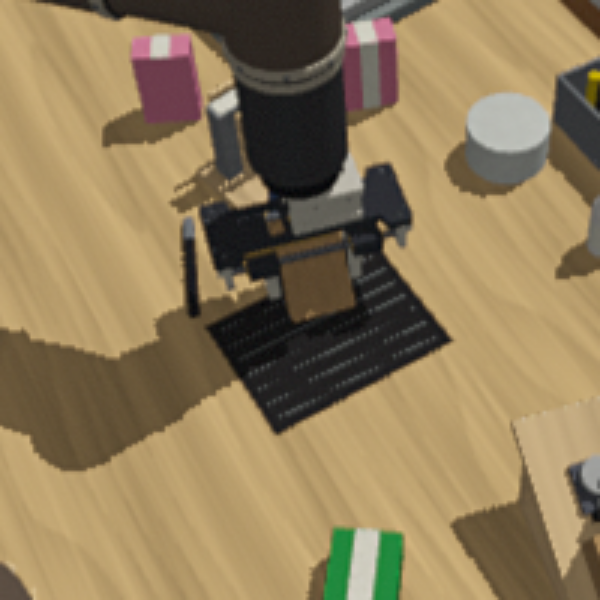

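I can't tell from the picture how far it has tipped, so I'll measure the visible face's tilt from depth.

```bash
cat >> h.py <<'E'
def face(cam,brown=True):
    "planes of the small carton in the tool frame (x fwd,z down from grasp)"
    p,d=grab(cam); W=cloud(d,cam); s=arm.get_state(); a=s["ee_rot"][2]
    g=s["eef_pos"]+[0,0,.0188]; ex=np.array([np.cos(a),np.sin(a),0]); ey=np.array([np.sin(a),-np.cos(a),0])
    L=np.stack([(W-g)@ex,(W-g)@ey,W[...,2]-g[2]],-1)*1000
    h=cv2.cvtColor(p,cv2.COLOR_RGB2HSV)
    m=(d>0)&(abs(L[...,0])<90)&(abs(L[...,1])<27)&(abs(L[...,2])<80)&(W[...,2]>.004)&(h[...,1]>60)
    Q=L[m]; return Q
E
python3 - <<'E'
from h import *
for c in ("side","top"):
    Q=face(c); Q=Q[abs(Q[:,1])<25]; print(c,len(Q))
    for lo in range(-90,90,8):
        k=Q[(Q[:,0]>=lo)&(Q[:,0]<lo+8)]
        if len(k)>3: print(lo,len(k),np.round(np.percentile(k[:,2],[5,50,95])))
E
```

```text
side 414
-2 24 [41. 47. 51.]
6 33 [32. 45. 50.]
14 75 [24. 31. 72.]
22 97 [13. 23. 77.]
30 81 [ 1.  9. 19.]
38 77 [-9. -1.  5.]
46 19 [-12.  -8.  -3.]
top 53
-90 26 [-5. 69. 78.]
-82 6 [-14.  58.  75.]
38 10 [-11.  -5.   0.]
46 11 [-21. -10.  -4.]
```

```bash
python3 -m crank '[[[0,0,-1,0],[0,0,-3,0],[0,0,-4,0],[0,0,-4,0]]]' 1 15
python3 - <<'E'
from h import *
st()
p,d=grab("side"); W=cloud(d,"side"); s=arm.get_state(); a=s["ee_rot"][2]
g=s["eef_pos"]+[0,0,.0188]; ex=np.array([np.cos(a),np.sin(a),0]); ey=np.array([np.sin(a),-np.cos(a),0])
L=np.stack([(W-g)@ex,(W-g)@ey,W[...,2]-g[2]],-1)*1000
r=arm.trace("small_center","side")
for q in r[:4]:
    Q=L[q["mask"]&(d>0)]; print(q["score"],q["extent"],len(Q),np.percentile(Q,[5,50,95],axis=0).round())
    if abs(np.median(Q,0)).max()<90:
        k=Q[abs(Q[:,1])<30]
        for lo in range(-60,70,6):
            kk=k[(k[:,2]>=lo)&(k[:,2]<lo+6)]
            if len(kk)>3: print("z",lo,len(kk),np.round(np.percentile(kk[:,0],[10,50,90])),np.round(np.percentile(kk[:,1],[5,95])))
e=arm.recognise("small_center","side")
save(cv2.resize(p[90:270,200:360],None,fx=3,fy=3),"s5.png")
E
```

```text
t: 16.52
eef_pos: [0.4766, 0.1798, 0.1149]
ee_rot: [-3.139, 0.003, -1.801]
force: [0.4, 0.7, -3.5]
width: 0.0638
gripper_force: 15.0
t 16.52 tcp [0.4766 0.1798 0.1149] yaw -103.2 F [ 0.4  0.7 -3.5] w 63.8 g 15.0 q [ 0.75  0.19 -0.5   0.   -0.87 -0.98]
0.75 [265.2, 168.3, 30.9, 39.6] 603 [[  1. -29.  -8.]
 [ 26.   1.  19.]
 [ 45.  29.  54.]]
z -12 32 [43. 46. 47.] [-27.  27.]
z -6 57 [39. 43. 46.] [-26.  27.]
z 0 58 [35. 39. 42.] [-27.  26.]
z 6 55 [31. 34. 38.] [-25.  25.]
z 12 57 [27. 30. 34.] [-28.  28.]
z 18 55 [22. 25. 28.] [-25.  26.]
z 24 57 [18. 22. 25.] [-26.  27.]
z 30 60 [13. 17. 21.] [-28.  26.]
z 36 37 [12. 14. 16.] [-25.  25.]
z 42 15 [2. 4. 7.] [-20.  22.]
z 48 44 [2. 5. 8.] [-28.  24.]
z 54 7 [3. 4. 5.] [-28.   9.]
z 60 5 [-24. -22.  32.] [-1. 24.]
z 66 9 [-15.  -8.   1.] [11. 29.]
0.73 [221.6, 130.9, 28.1, 29.7] 580 [[-315.   60. -123.]
 [-289.   89.  -64.]
 [-280.  119.  -30.]]
0.62 [295.9, 129.3, 14.0, 23.0] 397 [[-263. -159. -100.]
 [-242. -132.  -53.]
 [-236. -104.  -29.]]
```

View pics/s5.png

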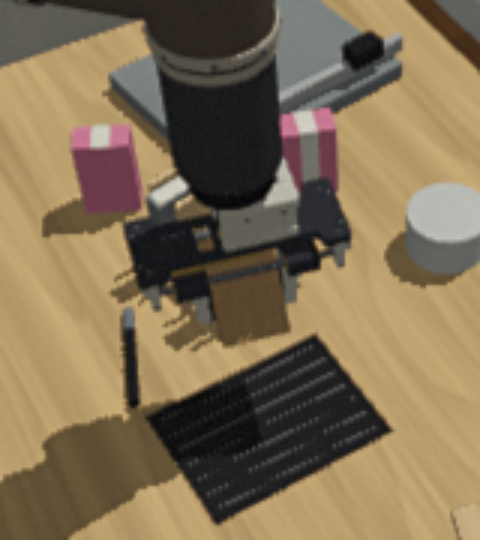

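Run:
```python
from h import *
p,d=grab("side"); W=cloud(d,"side"); s=arm.get_state(); a=s["ee_rot"][2]
g=s["eef_pos"]+[0,0,.0188]; ex=np.array([np.cos(a),np.sin(a),0]); ey=np.array([np.sin(a),-np.cos(a),0])
L=np.stack([(W-g)@ex,(W-g)@ey,W[...,2]-g[2]],-1)*1000
for v in range(164,208,2): print(v,[(p[v,u].tolist(),L[v,u].round().astype(int).tolist()) for u in (268,280,)])
```

```text
164 [([18, 20, 22], [-17, 24, 92]), ([97, 95, 87], [21, -2, 120])]
166 [([29, 27, 25], [-17, 24, 84]), ([98, 96, 87], [23, -1, 115])]
168 [([94, 92, 90], [-31, 23, 62]), ([96, 94, 87], [24, -1, 109])]
170 [([54, 51, 50], [-22, 25, 64]), ([95, 94, 85], [25, 0, 103])]
172 [([94, 72, 45], [-11, 27, 67]), ([99, 97, 89], [25, 1, 95])]
174 [([69, 55, 38], [20, 32, 92]), ([39, 40, 40], [26, 1, 89])]
176 [([21, 22, 26], [22, 33, 87]), ([51, 41, 25], [22, 1, 77])]
178 [([26, 25, 24], [24, 34, 82]), ([94, 74, 47], [4, -1, 50])]
180 [([84, 68, 32], [21, 34, 71]), ([77, 63, 45], [8, 0, 46])]
182 [([44, 37, 28], [27, 36, 70]), ([44, 48, 49], [31, 5, 63])]
184 [([20, 19, 23], [35, 38, 71]), ([87, 69, 46], [12, 2, 35])]
186 [([25, 26, 27], [38, 39, 67]), ([93, 72, 46], [17, 4, 32])]
188 [([17, 19, 22], [38, 39, 59]), ([90, 71, 46], [22, 5, 30])]
190 [([70, 71, 66], [11, 37, 21]), ([87, 68, 43], [23, 6, 23])]
192 [([99, 96, 88], [12, 38, 14]), ([87, 67, 44], [26, 7, 19])]
194 [([97, 95, 88], [13, 39, 7]), ([89, 70, 46], [29, 8, 14])]
196 [([100, 99, 90], [10, 40, -5]), ([89, 69, 46], [31, 9, 8])]
198 [([97, 95, 87], [11, 41, -12]), ([89, 70, 46], [35, 10, 4])]
200 [([101, 83, 53], [-78, 32, -126]), ([92, 71, 46], [38, 12, 0])]
202 [([176, 149, 102], [-71, 34, -128]), ([87, 68, 44], [42, 13, -5])]
204 [([112, 92, 59], [-64, 35, -128]), ([116, 90, 59], [47, 14, -7])]
206 [([194, 166, 115], [-59, 37, -132]), ([175, 147, 101], [-47, 1, -131])]
```

Run:
```python
from h import *
for n in ("side","top"):
    p,d=grab(n); W=cloud(d,n); L=w2bed(W.reshape(-1,3)); ok=d.ravel()>0
    m=ok&(abs(L[:,0])<40)&(L[:,1]>-30)&(L[:,1]<15)&(L[:,2]>78)&(L[:,2]<96)
    k=L[m]; print(n,m.sum(),"y",np.percentile(k[:,1],[2,10,50,90,98]).round(1),"z",np.percentile(k[:,2],[5,50,95]).round(1),"x",np.percentile(k[:,0],[1,99]).round())
    t=k[k[:,2]>85]; print(" top",len(t),np.percentile(t[:,1],[2,10,50,90,98]).round(1))
for y,z in ((0,88),(-8,88)): print(bed2w(0,y,z))
# target: G = C + (-15,30ish) plus standoff 25 mm in +toolx, at same height ; C at bed y=-8,z=88
C=bed2w(0,-8,88); ex=-np.array([np.cos(_a),np.sin(_a),0]) if False else np.array([np.cos(np.radians(-103.2)),np.sin(np.radians(-103.2)),0])
G=C+ex*(-.0150+.03)+np.array([0,0,.027]); print("G",G); to(*(G-[0,0,.0188]),-103.2)
```

```text
side 219 y [-11.4 -10.1  -5.   -0.2   0.6] z [84.6 88.  90.7] x [-39.  39.]
 top 205 [-11.3 -10.2  -5.6  -0.5   0.3]
top 132 y [-11.9  -9.5  -2.1   1.3   3.3] z [79.1 86.4 91.7] x [-39.  39.]
 top 88 [-11.5  -9.9  -4.1   0.7   2.1]
[ 0.51942671 -0.35356028  0.11872462]
[ 0.51771007 -0.3608792   0.11598846]
G [ 0.51428481 -0.37548289  0.14298846]
rows: [21.2  -6.59 -0.46] turn -0.0
```

```bash
python3 -m crank '[[[0.5,0,-2,0],[2,-0.5,-3.6,0],[4.4,-1.3,-3.6,0],[6.8,-2.1,-3.6,0],[9.2,-2.9,-3.6,0],[11.6,-3.7,-3.6,0],[14,-4.5,-3.6,0],[16.4,-5.3,-3.6,0],[18.8,-6,-3.6,0],[21.3,-6.6,-3.4,0],[21.3,-6.6,-2.2,0],[21.3,-6.6,-2,0]]]' 1 15
python3 - <<'E'
from h import *
st(); C=bed2w(0,-11,88); ex=np.array([np.cos(np.radians(-103.2)),np.sin(np.radians(-103.2)),0])
G=C+ex*.014+[0,0,.0267]; to(*(G-[0,0,.0188]),-103.2)
E
```

```text
t: 18.32
eef_pos: [0.5122, -0.3777, 0.1592]
ee_rot: [3.135, 0.002, -1.804]
force: [0.6, -0.1, -3.6]
width: 0.0643
gripper_force: 15.0
t 18.32 tcp [ 0.5122 -0.3777  0.1592] yaw -103.4 F [ 0.6 -0.1 -3.6] w 64.3 g 15.0 q [-0.33  0.35 -0.16 -0.   -1.07  0.1 ]
rows: [-0.03 -0.07  1.45] turn -0.03
```

```bash
cat >> h.py <<'E'
def tilt(cam="side"):
    p,d=grab(cam); W=cloud(d,cam); s=arm.get_state(); a=s["ee_rot"][2]
    g=s["eef_pos"]+[0,0,.0188]; ex=np.array([np.cos(a),np.sin(a),0]); ey=np.array([np.sin(a),-np.cos(a),0])
    L=np.stack([(W-g)@ex,(W-g)@ey,W[...,2]-g[2]],-1)*1000
    for q in arm.trace("small_center",cam)[:4]:
        m=cv2.erode(q["mask"].astype(np.uint8),np.ones((3,3)))>0
        Q=L[m&(d>0)]
        if len(Q)<30 or abs(np.median(Q,0)).max()>90: continue
        Q=Q[(abs(Q[:,1])<29)]
        best=None;rng=np.random.default_rng(1)
        for i in range(300):
            A=Q[rng.choice(len(Q),2,False)][:,[0,2]]; v=A[1]-A[0]; l=np.hypot(*v)
            if l<10: continue
            n=np.array([v[1],-v[0]])/l; k=abs((Q[:,[0,2]]-A[0])@n)<2.5
            if best is None or k.sum()>best.sum(): best=k
        I=Q[best][:,[0,2]]; c=I.mean(0); v=np.linalg.svd(I-c)[2][0]; v*=np.sign(v[1]) # toward top
        n=np.array([v[1],-v[0]]); print("score",round(q["score"],2),"N",len(Q),best.sum(),"phi",round(np.degrees(np.arctan2(-v[0],v[1])),1),"n-dist",round(c@n,1),"t range",np.percentile(I@v,[1,99]).round(1),"y",np.percentile(Q[:,1],[1,99]).round(1))
E
python3 -m crank '[[[0,-0.05,1.4,0],[0,-0.05,1.4,0],[0,-0.05,1.4,0]]]' 1 15
python3 - <<'E'
from h import *
tilt(); tilt("top")
st(); C=bed2w(0,-11,88); ex=np.array([np.cos(np.radians(-103.2)),np.sin(np.radians(-103.2)),0])
G=C+ex*.014+[0,0,.0267]; to(*(G-[0,0,.0188]),-103.2)
E
```

```text
t: 18.7
eef_pos: [0.5166, -0.3777, 0.1297]
ee_rot: [-3.141, -0.001, -1.8]
force: [0.1, 0.4, -2.3]
width: 0.0639
gripper_force: 15.0
score 0.59 N 466 443 phi 36.0 n-dist 32.5 t range [-33.5  60.2] y [-27.8  28.5]
t 18.9 tcp [ 0.5165 -0.3779  0.1297] yaw -103.2 F [ 0.5 -0.8 -3.6] w 64.1 g 15.0 q [-0.33  0.37 -0.2   0.   -1.    0.1 ]
rows: [-0.    0.11  0.27] turn 0.0
```

```bash
python3 -m crank '[[[0,0.11,0.27,0],[-0.8,0.11,0.27,0],[-1.12,0.11,0.27,0],[-1.27,0.11,0.37,0],[-1.4,0.11,0.47,0],[-1.54,0.11,0.63,0],[-1.65,0.11,0.81,0],[-1.65,0.11,0.81,0]]]' 1 15
python3 - <<'E'
from h import *
st(); tilt(); C=bed2w(0,-11,88); s=arm.get_state(); g=s["eef_pos"]+[0,0,.0188]-C; print("G-C",round(g[:2]@np.array([np.cos(-1.801),np.sin(-1.801)])*1000,1),round(g[2]*1000,1))
E
```

```text
t: 19.9
eef_pos: [0.5245, -0.3389, 0.1115]
ee_rot: [-3.136, -0.003, -1.799]
force: [-2.0, -3.2, 13.4]
width: 0.0639
gripper_force: 15.0
t 19.9 tcp [ 0.5245 -0.3389  0.1115] yaw -103.1 F [-2.  -3.2 13.4] w 63.9 g 15.0 q [-0.26  0.37 -0.26  0.   -0.94  0.03]
score 0.86 N 569 532 phi 49.7 n-dist 41.3 t range [-40.9  52.9] y [-28.3  28.4]
G-C -25.7 15.3
```

```bash
python3 -m crank '[[[-0.02,0,-0.3,0],[-0.1,0,-0.7,0],[-0.1,0,-0.7,0]]]' 1 24
python3 - <<'E'
from h import *
st(); tilt(); s=arm.get_state(); print(w2bed(s["eef_pos"]+[0,0,.0188])); g=bed2w(-2.8,68,75); to(*(g-[0,0,.0188]),-103.2)
E
```

```text
t: 20.38
eef_pos: [0.5237, -0.3345, 0.1263]
ee_rot: [-3.14, 0.0, -1.801]
force: [1.1, -0.2, -3.7]
width: 0.0638
gripper_force: 24.0
t 20.38 tcp [ 0.5237 -0.3345  0.1263] yaw -103.2 F [ 1.1 -0.2 -3.7] w 63.8 g 24.0 q [-0.25  0.35 -0.24 -0.   -0.98  0.02]
score 0.88 N 554 515 phi 49.3 n-dist 41.5 t range [-38.9  55.1] y [-28.   28.5]
[ -0.90234574  26.97437926 105.09732418]
rows: [-1.95  0.08  0.57] turn -0.0
```

```bash
python3 -m crank '[[[-0.6,0.08,-0.1,0],[-1.2,0.08,-0.1,0],[-1.8,0.08,0,0],[-1.95,0.08,0.3,0],[-1.95,0.08,0.57,0],[-1.95,0.08,0.57,0]]]' 1 24
python3 - <<'E'
from h import *
st(); tilt(); s=arm.get_state(); print(w2bed(s["eef_pos"]+[0,0,.0188])); g=bed2w(-2.8,62,44); to(*(g-[0,0,.0188]),-103.2)
E
```

```text
t: 21.22
eef_pos: [0.5316, -0.2868, 0.1101]
ee_rot: [3.14, -0.0, -1.801]
force: [-0.1, -0.8, -3.6]
width: 0.0637
gripper_force: 24.0
t 21.23 tcp [ 0.5316 -0.2868  0.1101] yaw -103.2 F [-0.1 -0.8 -3.6] w 63.7 g 24.0 q [-0.17  0.34 -0.3  -0.   -0.93 -0.06]
score 0.57 N 512 482 phi 49.6 n-dist 40.6 t range [-39.8  53. ] y [-27.3  28.2]
[-2.82173511 67.24245822 75.27057573]
rows: [-0.23 -0.    1.25] turn -0.01
```

```bash
python3 -m crank '[[[-0.1,0,0.5,0],[-0.15,0,0.75,0],[-0.18,0,0.9,0],[-0.2,0,1.0,0],[-0.2,0,1.1,0],[-0.2,0,1.1,0]]]' 1 15
python3 - <<'E'
from h import *
st(); tilt(); s=arm.get_state(); print(w2bed(s["eef_pos"]+[0,0,.0188])); g=bed2w(-2.8,62,41); to(*(g-[0,0,.0188]),-103.2)
E
```

```text
t: 22.08
eef_pos: [0.5354, -0.2827, 0.0869]
ee_rot: [-3.137, -0.002, -1.8]
force: [-2.1, 3.5, 18.1]
width: 0.0639
gripper_force: 15.0
t 22.07 tcp [ 0.5354 -0.2827  0.0869] yaw -103.1 F [-2.1  3.5 18.1] w 63.9 g 15.0 q [-0.16  0.37 -0.33  0.   -0.87 -0.07]
score 0.63 N 493 435 phi 53.2 n-dist 44.4 t range [-39.7  49.7] y [-28.2  28.3]
[-0.62738815 63.84582026 50.93500956]
rows: [-0.07  0.09  0.4 ] turn 0.02
```

```bash
python3 -m crank '[[[0,0,0,0],[0,0,0.1,0],[0,0.03,0.2,0]]]' 1 6
python3 - <<'E'
from h import *
st(); tilt(); s=arm.get_state(); print(w2bed(s["eef_pos"]+[0,0,.0188]))
E
```

```text
t: 22.55
eef_pos: [0.5352, -0.2823, 0.0806]
ee_rot: [-3.136, -0.001, -1.8]
force: [1.1, 1.8, 7.3]
width: 0.0637
gripper_force: 6.0
t 22.55 tcp [ 0.5352 -0.2823  0.0806] yaw -103.1 F [1.1 1.8 7.3] w 63.7 g 6.0 q [-0.16  0.37 -0.33  0.   -0.86 -0.07]
score 0.79 N 543 482 phi 57.0 n-dist 48.4 t range [-43.4  47.5] y [-28.5  28.3]Traceback (most recent call last):
  File "<stdin>", line 2, in <module>
  File "h.py", line 47, in tilt
    A=Q[rng.choice(len(Q),2,False)][:,[0,2]]; v=A[1]-A[0]; l=np.hypot(*v)
        ~~~~~~~~~~^^^^^^^^^^^^^^^^
  File "numpy/random/_generator.pyx", line 864, in numpy.random._generator.Generator.choice
ValueError: a must be a positive integer unless no samples are taken
```

```bash
sed -i 's/        best=None;rng/        if len(Q)<30: continue\n        best=None;rng/' h.py; python3 -m crank '[[[0,0,0.1,0],[0,0.03,0.2,0],[0,0.03,0.3,0],[0,0.03,0.3,0]]]' 1 4
python3 - <<'E'
from h import *
st(); s=arm.get_state(); print(w2bed(s["eef_pos"]+[0,0,.0188])); tilt()
E
```

```text
t: 23.15
eef_pos: [0.5323, -0.2817, 0.071]
ee_rot: [-3.141, -0.0, -1.801]
force: [3.8, 0.4, 0.3]
width: 0.0643
gripper_force: 4.0
t 23.15 tcp [ 0.5323 -0.2817  0.071 ] yaw -103.2 F [3.8 0.4 0.3] w 64.3 g 4.0 q [-0.16  0.38 -0.34  0.   -0.84 -0.07]
[-3.84910256 58.66015981 35.86459447]
```

Run:
```python
from h import *
for n in ("side","top"):
    p,d=grab(n); W=cloud(d,n); L=w2bed(W.reshape(-1,3)); h=cv2.cvtColor(p,cv2.COLOR_RGB2HSV).reshape(-1,3)
    m=(d.ravel()>0)&(abs(L[:,0])<28)&(L[:,1]>-5)&(L[:,1]<150)&(L[:,2]>40)&(L[:,2]<130)
    for lo in range(-5,150,10):
        k=L[m&(L[:,1]>lo)&(L[:,1]<lo+10)]
        if len(k)>4: print(n,lo,len(k),np.round(np.percentile(k[:,2],[10,50,90]),1),"x",np.round(np.percentile(k[:,0],[2,98])))
    if n=="side": save(cv2.resize(p[200:360,320:460],None,fx=4,fy=3.7),"s6.png")
```

```text
side -5 125 [73.  86.4 89.5] x [-27.  26.]
side 5 117 [80.4 83.  85. ] x [-26.  27.]
side 15 116 [82.4 84.7 86.8] x [-26.  26.]
side 25 114 [83.6 85.8 87.8] x [-26.  26.]
side 35 113 [84.7 86.8 88.6] x [-27.  26.]
side 45 112 [ 86.7 104.2 108.4] x [-26.  26.]
side 55 121 [ 88.1 103.5 126. ] x [-26.  27.]
side 65 32 [124.3 127.8 129.3] x [-27.  25.]
side 75 44 [ 91.4 116.4 126. ] x [-27. -15.]
side 85 47 [ 92.3 113.8 123. ] x [-27. -15.]
side 95 32 [ 91.8 112.3 119.4] x [-27. -14.]
side 105 11 [111.6 113.2 116.8] x [-28. -23.]
```

View pics/s6.png

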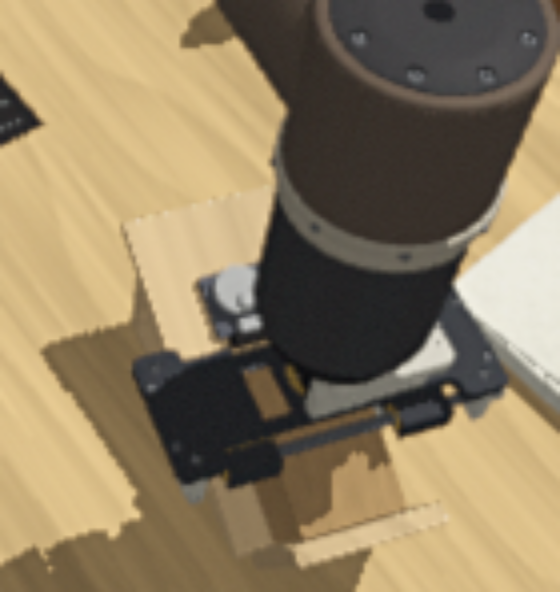

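The small carton lies almost flat (about 6° still to go), with its end against the backstop at crop (350,540). I'll lower the last bit and release.

```bash
python3 -m crank '[[[0,0,0.1,0],[0,0,0.2,0],[0,0,0.2,0]]]' 1 3
python3 -m crank '[[[0,0,0,0],[0,0,0,0],[0,0,0,0],[0,0,0,0]]]' 0 10
python3 -m crank '[[[0,0,-2,0],[0,0,-4,0],[0,0,-5,0],[-6,0,-5,0],[-6,0,-5,0],[-6,0,-5,0]]]' 0
cat > look.py <<'E'
from h import *
st()
for n in ("side","top"):
    p,d=grab(n); W=cloud(d,n); L=w2bed(W.reshape(-1,3))
    m=(d.ravel()>0)&(abs(L[:,0])<45)&(L[:,1]>-5)&(L[:,1]<135)&(L[:,2]>10)&(L[:,2]<130)
    for lo in range(-5,135,10):
        k=L[m&(L[:,1]>lo)&(L[:,1]<lo+10)]
        k=k[k[:,2]>36]
        if len(k)>4: print(n,lo,len(k),np.round(np.percentile(k[:,2],[10,50,90]),1),"x",np.round(np.percentile(k[k[:,2]>70][:,0],[2,98])) if (k[:,2]>70).sum()>3 else "")
    q=L[m&(L[:,2]>74)&(L[:,1]>3)]; print("small rect",cv2.minAreaRect(q[:,:2].astype(np.float32)) if len(q)>5 else 0)
    np.savez(n+"1.npz",p=p,d=d)
save(np.hstack([cv2.resize(np.load(n+"1.npz")["p"][a:a+130,b:b+130],None,fx=3,fy=3) for n,a,b in (("side",225,325),("top",150,360))]),"s7.png")
E
python3 look.py
```

```text
t: 23.72
eef_pos: [0.5324, -0.2812, 0.0661]
ee_rot: [-3.141, 0.0, -1.801]
force: [4.4, 1.8, 1.9]
width: 0.064
gripper_force: 3.0
t: 24.22
eef_pos: [0.5311, -0.2812, 0.0657]
ee_rot: [3.14, 0.0, -1.802]
force: [0.9, 4.5, 0.0]
width: 0.0873
gripper_force: 0.0
t: 24.98
eef_pos: [0.566, -0.1336, 0.1912]
ee_rot: [3.141, -0.0, -1.8]
force: [-0.3, 0.6, 0.5]
width: 0.0881
gripper_force: 0.0
t 24.98 tcp [ 0.566  -0.1336  0.1912] yaw -103.1 F [-0.3  0.6  0.5] w 88.1 g 0.0 q [ 0.1   0.23 -0.25  0.   -1.09 -0.33]
side -5 204 [68.4 85.6 89.8] x [-44.  39.]
side 5 156 [74.4 81.8 84.4] x [-35.  26.]
side 15 150 [76.8 82.2 84.2] x [-35.  27.]
side 25 148 [74.5 82.1 84.8] x [-35.  27.]
side 35 150 [76.  82.  84.4] x [-35.  26.]
side 45 148 [75.7 82.  84.5] x [-35.  27.]
side 55 143 [76.2 82.1 84.5] x [-35.  27.]
side 65 146 [74.7 81.7 84.3] x [-35.  27.]
side 75 143 [77.9 82.2 84.4] x [-35.  26.]
side 85 138 [77.9 82.  84.5] x [-35.  28.]
side 95 110 [45.9 81.1 84. ] x [-35.  26.]
side 105 61 [43.9 46.8 48.9] x 
small rect ((-3.1465816497802734, 51.89682388305664), (97.71568298339844, 65.04878997802734), 89.95184326171875)
top -5 157 [52.9 81.8 89.5] x [-44.  41.]
top 5 60 [77.8 81.  84.2] x [-37.  25.]
top 15 61 [78.7 81.5 84.1] x [-36.  25.]
top 25 56 [77.8 80.7 83.6] x [-36.  24.]
top 35 49 [77.7 81.3 83.2] x [-37.  13.]
top 45 37 [78.5 80.8 83.4] x [-37.   3.]
top 55 31 [78.9 81.3 83.8] x [-36.  -6.]
top 65 24 [78.2 80.8 84. ] x [-36. -11.]
top 75 28 [76.3 81.4 83.8] x [-37. -15.]
top 85 20 [77.4 81.7 83.2] x [-37. -17.]
top 95 45 [45.5 68.1 82.9] x [-36. -19.]
small rect ((-5.3988037109375, 54.32973098754883), (63.92308807373047, 102.45996856689453), 0.18747390806674957)
```

View pics/s7.png

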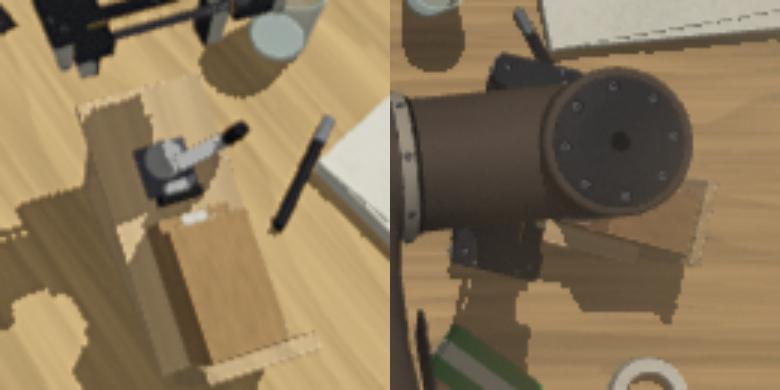

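Both cartons lie flat against the backstop: the small carton is at left-pane (225,290) and the lever knob at left-pane (235,132). Next is the lever.

Run:
```python
from h import *
for n in ("side","top"):
  for f in ("0","1"):
    z=np.load(n+f+".npz"); d=z["d"]; p=z["p"]; L=w2bed(cloud(d,n).reshape(-1,3)); v=p.reshape(-1,3).max(1)
    m=(d.ravel()>0)&(L[:,0]>35)&(L[:,0]<72)&(L[:,1]>135)&(L[:,1]<180)&(L[:,2]>34)&(L[:,2]<66)
    k=L[m]; print(n,f,len(k),np.percentile(k,[3,50,97],axis=0).round(1).tolist() if len(k)>3 else 0)
    t=k[k[:,2]>57] if len(k) else k
    if len(t)>2: print("  top disc",len(t),t.mean(0).round(1))
    m=(d.ravel()>0)&(abs(L[:,0])<25)&(L[:,1]>108)&(L[:,1]<145)&(L[:,2]>8)&(L[:,2]<34)&(v<60)
    k=L[m]; print("  pad?",len(k),np.percentile(k,[3,50,97],axis=0).round(1).tolist() if len(k)>3 else 0)
s=arm.get_state(); print(w2bed(s["eef_pos"]+[0,0,.0188]))
```

```text
side 0 46 [[48.6, 153.5, 37.4], [52.1, 159.1, 58.1], [59.8, 165.4, 63.0]]
  top disc 26 [ 54.8 160.   60.6]
  pad? 60 [[-16.7, 122.8, 8.1], [-1.9, 126.1, 25.9], [17.8, 142.2, 30.5]]
side 1 45 [[48.5, 153.4, 37.2], [52.5, 159.4, 59.0], [59.6, 165.3, 63.1]]
  top disc 28 [ 54.7 159.8  60.5]
  pad? 58 [[-17.4, 122.9, 8.7], [-2.0, 126.4, 25.5], [16.8, 142.8, 31.4]]
top 0 30 [[47.8, 153.2, 38.5], [52.9, 164.0, 56.3], [57.1, 167.5, 63.2]]
  top disc 13 [ 53.3 160.5  60.2]
  pad? 36 [[-18.2, 125.1, 9.3], [-2.0, 129.6, 22.5], [13.3, 132.5, 29.6]]
top 1 0 0
  pad? 0 0
[ -4.61647006 242.29757836  96.86512243]
```

Run:
```python
from h import *
g=bed2w(54.5,160,50)-[0,0,.0188]; print(g); to(*(g+[0,0,.055]),-103.2)
```

```text
[ 0.60978732 -0.20697364  0.11893952]
rows: [ 2.46 -2.36  0.69] turn 0.03
```

```bash
python3 -m crank '[[[1.6,-1.6,0.4,0],[2.46,-2.36,0.69,0],[2.46,-2.36,0.69,0],[2.46,-2.36,0.69,0],[2.46,-2.36,0.69,0]]]' 0.66 8
python3 - <<'E'
from h import *
st(); g=bed2w(54.5,160,50)-[0,0,.0188]; to(*g,-103.2)
E
```

```text
t: 25.7
eef_pos: [0.6092, -0.2087, 0.1744]
ee_rot: [-3.141, 0.0, -1.801]
force: [0.3, 0.3, 0.0]
width: 0.0432
gripper_force: 0.0
t 25.7 tcp [ 0.6092 -0.2087  0.1744] yaw -103.2 F [0.3 0.3 0. ] w 43.2 g 0.0 q [-0.03  0.34 -0.13  0.   -1.09 -0.2 ]
rows: [-0.07 -0.01  2.22] turn -0.0
```

```bash
python3 -m crank '[[[-0.07,0,0.2,0],[-0.07,0,1,0],[-0.07,0,1.8,0],[-0.07,0,2.2,0],[-0.07,0,2.2,0]]]' 0.66
python3 - <<'E'
from h import *
st()
E
python3 -m crank '[[[0,0,0,0],[0,0,0,0],[0,0,0,0],[0,0,0,0]]]' 1 8
python3 - <<'E'
from h import *
st(); s=arm.get_state(); print(w2bed(s["eef_pos"]+[0,0,.0188]))
E
```

```text
t: 26.32
eef_pos: [0.6096, -0.2069, 0.1184]
ee_rot: [3.14, -0.0, -1.801]
force: [-0.3, 0.4, 0.2]
width: 0.0297
gripper_force: 0.0
t 26.32 tcp [ 0.6096 -0.2069  0.1184] yaw -103.2 F [-0.3  0.4  0.2] w 29.7 g 0.0 q [-0.02  0.39 -0.2  -0.   -0.98 -0.21]
t: 26.82
eef_pos: [0.6103, -0.2072, 0.1197]
ee_rot: [-3.141, 0.0, -1.801]
force: [-1.3, 0.8, 3.4]
width: 0.0138
gripper_force: 8.0
t 26.82 tcp [ 0.6103 -0.2072  0.1197] yaw -103.2 F [-1.3  0.8  3.4] w 13.8 g 8.0 q [-0.03  0.39 -0.2   0.   -0.98 -0.21]
[ 55.065627   160.11155885  50.7195781 ]
```

```bash
cat >> h.py <<'E'
def lev():
    s=arm.get_state(); k=w2bed(s["eef_pos"]+[0,0,.0188]); v=k[:2]-np.array([0,160]); th=np.arctan2(v[1],v[0]); f=B.T@s["force"]
    tg=np.array([-np.sin(th),np.cos(th)]); rd=np.array([np.cos(th),np.sin(th)])
    print("t",round(s["t"],2),"bed",k.round(1),"r",round(np.hypot(*v),1),"th",round(th,3),"F tang",round(-f[:2]@tg,1),"rad",round(f[:2]@rd,1),"z",round(f[2],1),"w",round(s["width"]*1000,1))
def rows(*ths):
    s=arm.get_state(); k=w2bed(s["eef_pos"]+[0,0,.0188])
    for th in ths:
        w=bed2w(55*np.cos(th),160+55*np.sin(th),50.5)-[0,0,.0188]; print(th,end=" "); to(*w)
E
python3 -m crank '[[[-0.2,0.01,-0.07,0],[-0.41,0.04,-0.15,0],[-0.61,0.1,-0.22,0],[-0.8,0.17,-0.29,0],[-0.99,0.27,-0.36,0],[-1.17,0.38,-0.43,0],[-1.17,0.38,-0.43,0]]]' 1 8
python3 - <<'E'
from h import *
lev(); rows(.7,.8,.9,1.0)
E
```

```text
t: 27.7
eef_pos: [0.6051, -0.1772, 0.1293]
ee_rot: [3.138, -0.002, -1.802]
force: [-6.9, -3.5, 3.8]
width: 0.0138
gripper_force: 8.0
t 27.7 bed [ 43.2 189.8  50.2] r 52.5 th 0.604 F tang -0.6 rad -6.8 z 5.2 w 13.8
0.7 rows: [-0.21  0.04 -0.09] turn 0
0.8 rows: [-0.36  0.19 -0.14] turn 0
0.9 rows: [-0.49  0.36 -0.19] turn 0
1.0 rows: [-0.61  0.54 -0.24] turn 0
```

```bash
sed -i 's/np.array(\[0,160\])/np.array([0,151.8])/; s/160+55\*np.sin(th),50.5/151.8+55*np.sin(th),50/' h.py
python3 - <<'E'
from h import *
lev(); rows(.75,.8,.85,.9,1.0)
E
```

```text
t 27.7 bed [ 43.2 189.8  50.2] r 57.5 th 0.722 F tang -1.3 rad -6.7 z 5.2 w 13.8
0.75 rows: [0.02 0.12 0.02] turn 0
0.8 rows: [-0.06  0.19 -0.01] turn 0
0.85 rows: [-0.13  0.28 -0.04] turn 0
0.9 rows: [-0.19  0.36 -0.06] turn 0
1.0 rows: [-0.31  0.54 -0.1 ] turn 0
```

```bash
python3 -m crank '[[[0.06,0.21,0.03,0],[0,0.28,0.01,0],[-0.08,0.37,-0.02,0],[-0.14,0.45,-0.04,0],[-0.14,0.45,-0.04,0]]]' 1 8
python3 - <<'E'
from h import *
lev(); rows(.95,1.0,1.05,1.1)
E
```

```text
t: 28.32
eef_pos: [0.6006, -0.1695, 0.1319]
ee_rot: [-3.135, 0.002, -1.8]
force: [6.3, 2.1, 0.3]
width: 0.0137
gripper_force: 8.0
t 28.32 bed [ 37.  196.7  50.4] r 58.2 th 0.882 F tang 2.3 rad 6.2 z -0.9 w 13.7
0.95 rows: [0.   0.2  0.02] turn 0
1.0 rows: [-0.06  0.29 -0.01] turn 0
1.05 rows: [-0.11  0.39 -0.03] turn 0
1.1 rows: [-0.16  0.48 -0.04] turn 0
```

```bash
sed -i 's/151\.8/156.5/g' h.py
cat >> h.py <<'E'
def lv():
    lev(); s=arm.get_state(); k=w2bed(s["eef_pos"]+[0,0,.0188]); th=np.arccos(k[0]/55); f=B.T@s["force"]
    print("theta by x",round(th,3),"f bed",f.round(1),"T from fx",round(f[0]/np.sin(th),1),"T proj",round(f[0]*np.sin(th)-f[1]*np.cos(th),1))
E
python3 -m crank '[[[-0.24,0.05,-0.09,0],[-0.24,0.09,-0.09,0],[-0.3,0.18,-0.11,0],[-0.3,0.18,-0.11,0]]]' 1 8
python3 -c "from h import *; lv()"
python3 -m crank '[[[-0.05,0.09,-0.02,0],[-0.05,0.09,-0.02,0]]]' 1 8
python3 -c "from h import *; lv()"
python3 -m crank '[[[-0.05,0.1,-0.02,0],[-0.05,0.1,-0.02,0]]]' 1 8
python3 -c "from h import *; lv()"
```

```text
t: 28.82
eef_pos: [0.5952, -0.162, 0.1339]
ee_rot: [-3.14, 0.001, -1.801]
force: [2.5, -0.5, 3.0]
width: 0.0136
gripper_force: 8.0
t 28.82 bed [ 30.1 203.2  50.2] r 55.5 th 0.999 F tang 1.6 rad 2.3 z 2.8 w 13.6
theta by x 0.993 f bed [2.6 1.1 2.8] T from fx 3.1 T proj 1.5
t: 29.08
eef_pos: [0.5935, -0.1601, 0.1345]
ee_rot: [-3.14, 0.001, -1.801]
force: [5.3, 0.5, 4.3]
width: 0.0136
gripper_force: 8.0
t 29.07 bed [ 27.9 204.7  50.3] r 55.7 th 1.045 F tang 2.9 rad 5.2 z 3.5 w 13.6
theta by x 1.038 f bed [5.1 3.1 3.5] T from fx 5.9 T proj 2.8
t: 29.32
eef_pos: [0.5916, -0.1582, 0.135]
ee_rot: [-3.139, 0.001, -1.801]
force: [4.9, 1.1, 2.7]
width: 0.0139
gripper_force: 8.0
t 29.32 bed [ 25.7 206.2  50.3] r 56.0 th 1.095 F tang 2.6 rad 4.8 z 1.7 w 13.9
theta by x 1.085 f bed [4.5 3.  1.7] T from fx 5.1 T proj 2.6
```

```bash
for i in 1; do python3 -m crank '[[[-0.07,0.1,-0.025,0],[-0.07,0.1,-0.025,0]]]' 1 8 >/dev/null
python3 -c "from h import *; lv()"
python3 -m crank '[[[-0.045,0.1,-0.016,0],[-0.045,0.1,-0.016,0]]]' 1 8 >/dev/null
python3 -c "from h import *; lv()"; done
```

```text
t 29.57 bed [ 22.9 207.9  50.2] r 56.3 th 1.153 F tang 3.0 rad 5.1 z 3.4 w 13.8
theta by x 1.142 f bed [4.8 3.5 3.4] T from fx 5.3 T proj 3.0
t 29.82 bed [ 20.5 209.2  50.3] r 56.5 th 1.199 F tang 2.5 rad 5.3 z 3.8 w 13.5
theta by x 1.188 f bed [4.2 4.  3.8] T from fx 4.6 T proj 2.4
```

```bash
python3 -m crank '[[[-0.04,0.1,-0.014,0],[-0.04,0.1,-0.014,0]]]' 1 8 >/dev/null
python3 -c "from h import *; lv()"
```

```text
t 30.07 bed [ 18.3 210.3  50.2] r 56.8 th 1.244 F tang 3.5 rad 6.2 z 3.0 w 13.7
theta by x 1.232 f bed [5.3 4.8 3. ] T from fx 5.6 T proj 3.4
```

```bash
python3 -m crank '[[[-0.05,0.105,-0.018,0],[-0.05,0.105,-0.018,0]]]' 1 8 >/dev/null
python3 -c "from h import *; lv()"
python3 -m crank '[[[-0.04,0.105,-0.014,0],[-0.04,0.105,-0.014,0]]]' 1 8 >/dev/null
python3 -c "from h import *; lv()"
```

```text
t 30.32 bed [ 15.6 211.5  50.3] r 57.2 th 1.295 F tang 3.1 rad 4.7 z 2.6 w 13.8
theta by x 1.284 f bed [4.3 3.6 2.6] T from fx 4.5 T proj 3.1
t 30.57 bed [ 13.  212.5  50.2] r 57.5 th 1.342 F tang 4.8 rad 4.3 z 2.5 w 13.6
theta by x 1.331 f bed [5.7 3.1 2.5] T from fx 5.8 T proj 4.8
```

```bash
python3 -m crank '[[[-0.02,0.108,-0.008,0],[-0.02,0.108,-0.008,0],[-0.02,0.108,-0.008,0]]]' 1 8 >/dev/null
python3 -c "from h import *; lv()"
python3 -m crank '[[[-0.01,0.108,-0.004,0],[-0.01,0.108,-0.004,0],[-0.01,0.108,-0.004,0]]]' 1 8 >/dev/null
python3 -c "from h import *; lv()"
```

```text
t 30.95 bed [ 10.7 213.3  50.2] r 57.8 th 1.384 F tang 5.9 rad 4.2 z 1.3 w 13.6
theta by x 1.374 f bed [6.6 3.  1.3] T from fx 6.7 T proj 5.9
t 31.32 bed [  8.5 213.8  50.3] r 58.0 th 1.424 F tang 7.0 rad 5.6 z 1.7 w 13.9
theta by x 1.416 f bed [7.8 4.6 1.7] T from fx 7.9 T proj 7.0
```

```bash
python3 -m crank '[[[-0.005,0.11,-0.002,0],[-0.005,0.11,-0.002,0],[-0.005,0.11,-0.002,0]]]' 1 8 >/dev/null
python3 -c "from h import *; lv()"
python3 -m crank '[[[0,0.11,0,0],[0,0.11,0,0],[0,0.11,0,0]]]' 1 8 >/dev/null
python3 -c "from h import *; lv()"
```

```text
t 31.7 bed [  6.2 214.4  50.3] r 58.2 th 1.464 F tang 7.8 rad 6.1 z -0.3 w 13.2
theta by x 1.458 f bed [ 8.4  5.3 -0.3] T from fx 8.5 T proj 7.8
t 32.08 bed [  3.9 214.8  50.3] r 58.4 th 1.504 F tang 9.1 rad 8.1 z 0.5 w 14.0
theta by x 1.5 f bed [9.6 7.4 0.5] T from fx 9.6 T proj 9.0
```

```bash
python3 -m crank '[[[0.03,-0.09,0,0],[0.03,-0.09,0,0]]]' 1 8 >/dev/null
python3 -c "from h import *; lv()"
python3 -m crank '[[[0.03,-0.09,0,0],[0.03,-0.09,0,0],[0.03,-0.09,0,0]]]' 0.66
python3 -m crank '[[[0,0,-1,0],[0,0,-3,0],[0,0,-5,0],[-5,0,-5,0],[-7,0,-5,0],[-9,0,-5,0],[-9,0,-5,0]]]' 0.66
cat >> look.py <<'E'
for n in ("side","top"):
    z=np.load(n+"1.npz"); d=z["d"]; L=w2bed(cloud(d,n).reshape(-1,3))
    m=(d.ravel()>0)&(abs(L[:,0])<30)&(L[:,1]>185)&(L[:,1]<235)&(L[:,2]>50)&(L[:,2]<66)
    print("knob",n,m.sum(),L[m].mean(0).round(1) if m.sum() else 0)
E
python3 look.py
```

```text
t 32.33 bed [  5.4 214.4  50.3] r 58.2 th 1.477 F tang 5.1 rad 10.6 z 2.0 w 13.6
theta by x 1.472 f bed [ 6.1 10.   2. ] T from fx 6.1 T proj 5.0
t: 32.7
eef_pos: [0.5719, -0.1491, 0.1362]
ee_rot: [3.139, -0.0, -1.802]
force: [2.6, -0.4, -0.3]
width: 0.0291
gripper_force: 0.6
t: 33.58
eef_pos: [0.6235, 0.0721, 0.2608]
ee_rot: [3.139, -0.001, -1.8]
force: [-0.4, -0.9, 0.1]
width: 0.0298
gripper_force: 0.0
t 33.58 tcp [0.6235 0.0721 0.2608] yaw -103.2 F [-0.4 -0.9  0.1] w 29.8 g 0.0 q [ 0.43  0.26 -0.04 -0.   -1.27 -0.65]
side -5 207 [68.1 86.3 90.3] x [-44.  41.]
side 5 154 [76.3 82.2 84.8] x [-35.  26.]
side 15 152 [76.4 81.8 84.4] x [-35.  27.]
side 25 150 [76.2 82.3 84.7] x [-35.  27.]
side 35 150 [74.8 82.1 84.4] x [-35.  27.]
side 45 148 [75.1 82.2 84.5] x [-35.  27.]
side 55 146 [76.6 82.4 84.4] x [-35.  27.]
side 65 141 [78.6 82.3 84.5] x [-35.  27.]
side 75 142 [78.1 82.1 84.3] x [-35.  26.]
side 85 141 [77.6 82.1 84.7] x [-35.  27.]
side 95 106 [45.7 81.  83.9] x [-35.  26.]
side 105 60 [44.2 46.5 48.9] x 
small rect ((-3.4248619079589844, 51.954811096191406), (64.86067962646484, 97.87423706054688), 0.060351792722940445)
top -5 163 [48.7 80.5 88.2] x [-44.  41.]
top 5 58 [78.  81.1 84.4] x [-37.  25.]
top 15 57 [77.7 80.9 83.6] x [-36.  24.]
top 25 62 [78.6 81.4 84.2] x [-35.  26.]
top 35 61 [77.3 80.8 84. ] x [-36.  25.]
top 45 58 [77.5 81.5 84.1] x [-37.  23.]
top 55 58 [78.2 80.6 83.7] x [-36.  26.]
top 65 57 [78.4 81.9 83.9] x [-35.  24.]
top 75 60 [77.5 81.8 83.7] x [-37.  25.]
top 85 64 [77.9 81.4 85.1] x [-37.  25.]
top 95 201 [45.3 64.8 82.6] x [-35.  25.]
top 105 61 [38.1 43.3 48.6] x 
small rect ((-5.432065963745117, 52.63514709472656), (99.67044067382812, 64.4315414428711), 89.37744903564453)
knob side 31 [ 14.4 203.4  59.8]
knob top 18 [ 13.9 205.7  58.8]
```

View pics/s7.png

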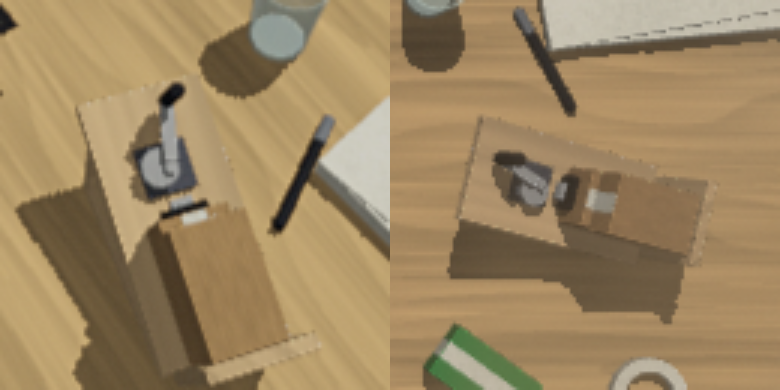

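Lever after release: the knob is at (14,204) in bed coordinates, about 1.31 rad. It had been at about 1.5 rad while gripped, so it sprang back. I'll check whether it is still creeping.

```bash
cat > knob.py <<'E'
from h import *
def knob():
    for n in ("side","top"):
        X=[];Y=[]
        for i in range(4):
            p,d=grab(n); L=w2bed(cloud(d,n).reshape(-1,3)); ok=d.ravel()>0; v=p.reshape(-1,3).max(1)
            m=ok&(abs(L[:,0])<30)&(L[:,1]>185)&(L[:,1]<235)&(L[:,2]>50)&(L[:,2]<66); X.append(L[m].mean(0))
            m=ok&(abs(L[:,0]+2)<14)&(L[:,1]>104)&(L[:,1]<135)&(L[:,2]>20)&(L[:,2]<32)&(v<50); Y.append(np.percentile(L[m][:,1],[5,50,95]))
        print(n,"knob",np.mean(X,0).round(1),"pad y",np.mean(Y,0).round(1))
knob(); st()
E
python3 knob.py
python3 -m crank '[[[0,0,0,0],[0,0,0,0],[0,0,0,0],[0,0,0,0],[0,0,0,0],[0,0,0,0],[0,0,0,0],[0,0,0,0]]]' 0.66 >/dev/null
python3 knob.py
```

```text
side knob [ 14.5 203.5  59.7] pad y [113.1 114.3 115.6]
side knob [ 14.5 203.4  59.6] pad y [113.1 114.3 115.6]Traceback (most recent call last):
  File "knob.py", line 10, in <module>
    knob(); st()
    ~~~~^^
  File "knob.py", line 8, in knob
    m=ok&(abs(L[:,0]+2)<14)&(L[:,1]>104)&(L[:,1]<135)&(L[:,2]>20)&(L[:,2]<32)&(v<50); Y.append(np.percentile(L[m][:,1],[5,50,95]))
                                                                                               ~~~~~~~~~~~~~^^^^^^^^^^^^^^^^^^^^^
    return _quantile_unchecked(
        a, q, axis, out, overwrite_input, method, keepdims, weights)
    return _ureduce(a,
                    func=_quantile_ureduce_func,
    ...<5 lines>...
                    overwrite_input=overwrite_input,
                    method=method)
    r = func(a, **kwargs)
    result = _quantile(arr,
                       quantiles=q,
    ...<2 lines>...
                       out=out,
                       weights=wgt)
    slices_having_nans = np.isnan(arr[-1, ...])
                                  ~~~^^^^^^^^^
IndexError: index -1 is out of bounds for axis 0 with size 0
Traceback (most recent call last):
  File "knob.py", line 10, in <module>
    knob(); st()
    ~~~~^^
  File "knob.py", line 8, in knob
    m=ok&(abs(L[:,0]+2)<14)&(L[:,1]>104)&(L[:,1]<135)&(L[:,2]>20)&(L[:,2]<32)&(v<50); Y.append(np.percentile(L[m][:,1],[5,50,95]))
                                                                                               ~~~~~~~~~~~~~^^^^^^^^^^^^^^^^^^^^^
IndexError: index -1 is out of bounds for axis 0 with size 0
```

It isn't creeping, so the lever stays where it is, but the pad force left may be small. I'll push again with one finger only (open cage) and back off slowly, to see where the lever holds.

Run:
```python
from h import *
g=bed2w(14.3,205.5,50)-[0,0,.0188]; print(g); to(*(g+[0,0,.055]),-103.2)
```

```text
[ 0.58041282 -0.15616758  0.13450144]
rows: [ 9.21 -0.35  2.9 ] turn -0.0
```

```bash
python3 -m crank '[[[2.4,-0.1,1,0],[4.8,-0.2,2,0],[7,-0.3,2.9,0],[9.2,-0.35,2.9,0],[9.2,-0.35,2.9,0],[9.2,-0.35,2.9,0],[9.2,-0.35,2.9,0]]]' 0.66
python3 - <<'E'
from h import *
st(); g=bed2w(14.3,205.5,50)-[0,0,.0188]; to(*g,-103.2)
E
```

```text
t: 36.05
eef_pos: [0.581, -0.1549, 0.1896]
ee_rot: [-3.141, 0.0, -1.8]
force: [-1.1, 0.5, -0.3]
width: 0.0298
gripper_force: 0.0
t 36.05 tcp [ 0.581  -0.1549  0.1896] yaw -103.1 F [-1.1  0.5 -0.3] w 29.8 g 0.0 q [ 0.06  0.26 -0.21 -0.   -1.1  -0.29]
rows: [0.05 0.01 2.21] turn 0.01
```

```bash
cat >> h.py <<'E'
def pu():
    s=arm.get_state(); k=w2bed(s["eef_pos"]+[0,0,.0188]); f=B.T@s["force"]
    print("t",round(s["t"],2),"tcp bed",k.round(1),"knob x if touching",round(k[0]+s["width"]*500-7,1),"f",f.round(1))
E
python3 -m crank '[[[0.05,0,0.8,0],[0.05,0,1.6,0],[0.05,0,2.2,0],[0.05,0,2.2,0],[0.05,0,2.2,0]]]' 0.66 >/dev/null
python3 -c "from h import *; pu()"
python3 -m crank '[[[0,0.2,0,0],[0,0.32,0,0],[0,0.32,0,0]]]' 0.66 >/dev/null
python3 -c "from h import *; pu()"
python3 -m crank '[[[0,0.06,0,0],[0,0.06,0,0]]]' 0.66 >/dev/null
python3 -c "from h import *; pu()"
python3 -m crank '[[[0,0.06,0,0],[0,0.06,0,0]]]' 0.66 >/dev/null
python3 -c "from h import *; pu()"
```

```text
t 36.67 tcp bed [ 14.9 205.2  50.8] knob x if touching 22.8 f [0.4 0.3 0.7]
t 37.05 tcp bed [  6.9 205.1  50.9] knob x if touching 14.8 f [1.4 1.6 1.1]
t 37.3 tcp bed [  6.2 205.2  50.8] knob x if touching 14.0 f [ 5.8  0.7 -0.6]
t 37.55 tcp bed [  5.2 205.6  50.9] knob x if touching 13.3 f [ 5.4  2.7 -0.7]
```

```bash
python3 -m crank '[[[0,0.08,0,0],[0,0.08,0,0]]]' 0.66 >/dev/null
python3 -c "from h import *; pu()"
python3 -m crank '[[[0,0.08,0,0],[0,0.08,0,0]]]' 0.66 >/dev/null
python3 -c "from h import *; pu()"
python3 -m crank '[[[0,0.08,0,0],[0,0.08,0,0]]]' 0.66 >/dev/null
python3 -c "from h import *; pu()"
for i in 1; do python3 -m crank '[[[0,-0.05,0,0],[0,-0.05,0,0]]]' 0.66 >/dev/null; python3 -c "from h import *; pu()"; done
python3 -m crank '[[[0,-0.05,0,0],[0,-0.05,0,0]]]' 0.66 >/dev/null
python3 -c "from h import *; pu()"
python3 -m crank '[[[0,-0.05,0,0],[0,-0.05,0,0]]]' 0.66 >/dev/null
python3 -c "from h import *; pu()"
python3 -m crank '[[[0,-0.05,0,0],[0,-0.05,0,0]]]' 0.66 >/dev/null
python3 -c "from h import *; pu()"
```

```text
t 37.8 tcp bed [  3.7 206.1  50.9] knob x if touching 11.5 f [ 7.2  4.9 -1. ]
t 38.05 tcp bed [  2.1 206.5  50.9] knob x if touching 10.1 f [ 8.1  6.5 -1.9]
t 38.3 tcp bed [  0.5 206.9  50.9] knob x if touching 8.5 f [ 7.2  6.7 -1.6]
t 38.55 tcp bed [  0.6 205.9  51. ] knob x if touching 8.5 f [5.1 4.  0.4]
t 38.8 tcp bed [  0.7 205.   50.7] knob x if touching 8.6 f [3.7 2.6 1.4]
t 39.05 tcp bed [  1.1 204.4  50.3] knob x if touching 9.1 f [4.  2.2 0.7]
t 39.3 tcp bed [  2.  204.2  50.1] knob x if touching 9.7 f [ 2.8 -0.2  1.5]
```

```bash
for i in 1; do python3 -m crank '[[[0,-0.04,0,0],[0,-0.04,0,0]]]' 0.66 >/dev/null; python3 -c "from h import *; pu()"; done
python3 -m crank '[[[0,-0.04,0,0],[0,-0.04,0,0]]]' 0.66 >/dev/null
python3 -c "from h import *; pu()"
python3 -m crank '[[[0,-0.04,0,0],[0,-0.04,0,0]]]' 0.66 >/dev/null
python3 -c "from h import *; pu()"
python3 -m crank '[[[0,-0.1,0,0],[0,-0.1,0,0]]]' 0.66 >/dev/null
python3 -c "from h import *; pu()"
```

```text
t 39.55 tcp bed [  2.8 204.3  49.9] knob x if touching 10.8 f [ 1.  -0.7 -1.1]
t 39.8 tcp bed [  4.1 204.5  50. ] knob x if touching 11.9 f [ 1.1 -0.3 -0.4]
t 40.05 tcp bed [  5.3 204.6  50.2] knob x if touching 13.2 f [ 0.7  0.5 -1. ]
t 40.3 tcp bed [  7.9 204.7  50.2] knob x if touching 16.0 f [-0.2  0.3  0. ]
```

```bash
python3 -m crank '[[[0,0,-1.5,0],[0,0,-3.5,0],[0,0,-5,0],[-5,0,-5,0],[-7,0,-5,0],[-9,0,-5,0],[-9,0,-5,0]]]' 0.66 >/dev/null
sed -i 's/; Y.append.*/; Y.append(np.percentile(L[m][:,1],[5,50,95]) if m.sum()>3 else [0,0,0])/' knob.py; python3 knob.py
```

```text
side knob [ 14.4 203.4  59.5] pad y [113.1 114.4 115.6]
top knob [ 13.8 205.5  58. ] pad y [0. 0. 0.]
t 41.58 tcp [0.6252 0.0625 0.2596] yaw -103.3 F [ 0.2 -0.9 -0.5] w 29.7 g 0.0 q [ 0.41  0.26 -0.05  0.   -1.26 -0.64]
```

The lever came back to the same place after a slow release. So it rests at the highest pad force its own friction can hold, about 12 N by my estimate, and it stays put there. Both cartons are flat against the backstop and the robot is clear, so I'm handing in.

```bash
python3 -c "
from h import *
print(arm.job_done())"
```

```text
the job is handed in; nothing more can be done
None
```

The job is handed in at about 42 s, result not shown: both cartons lie flat on the rack, ends against the backstop and about 3 mm off the middle, and nothing was knocked over in the views I checked. The lever is turned anticlockwise to about 1.3 rad with the pad bearing on the big carton, but after release it sprang back from about 1.5 rad, so the holding force is only about 12 N (estimated) after a peak near 30 N, and I can't confirm that counts as firm.

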